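# Close the hexagonal bamboo box and snap its clip

### The arm

A 6-joint arm with a two-finger parallel gripper is mounted at the origin on the work surface. World frame = base frame: x ahead of the robot, y to its left, z up, the work surface at z = 0. Lengths are in mm, angles in rad, forces in N, time in s.
With the tool pointing down it reaches from about 375 to 900 mm from the base axis. Payload 3.1 kg.
Tool frame: the origin (TCP) lies at the very end of the fingers, on their centre line; the grasp point (between the pads) lies 19 mm behind it; z points along the fingers, y is the direction in which the jaws open and shut (so a half turn about z gives the same grasp; the last joint's range is limited). The gripper opens to 87 mm and grips with 3 to 60 N. Pads are 19 mm wide; open, the fingers measure 117 mm over their backs; the gripper's body (75 mm by 190 mm) begins 51 mm behind the grasp point.
Start: joints at [1.087, 0.527, 1.433, -0, 1.181, -0.178], TCP at [187.523, 596.181, 222.548] pointing down, gripper open.
Joint ranges: [-3.08, 3.08], [-0.75, 2.2], [0.22, 2.44], [-1.43, 4.57], [0, 2.65], [-2.85, 2.85]. Speed limits (rad/s): [2.79, 2.79, 3.14, 3.14, 3.14, 3.14].

### API

Orientations are given as a unit quaternion [x, y, z, w].
In Python, from plant import * gives the robot as it stands.
- The arm moves only by the tool apply_moves, never from a script. Its argument "targets" is a list of rows, each a list of 5 numbers: the opening, from 0 (shut) to 1 (fully open), then the shift along the world's x, y, z in cm, then the turn about the world's z in rad. A call has 1 to 10 rows; each row is the pose to reach, as a shift and turn from the pose commanded when the call began; what a row does not reach only later rows make up. A row lasts 1/8 s, in which the tool goes at most 62.5 mm and 10.7 degrees, less where a joint would pass 70% of its speed; a pose out of reach is approached as far as the arm can. A call with a gripper value outside its range is refused whole. The fingers move at their own pace and stop on an object; "grip_force" is the grip in N (left out, the last holds). Time passes only in rows, so rows that repeat a pose let the fingers close. It gives the time, the measured TCP pose, the force and the opening at its end, in the units of the state.
- get_obs(): the state, without advancing time (a new reading comes with each control period).
- capture(name): name is "scene" or "top" or "wrist"; returns the picture (420x560x3 uint8, red, green, blue); there is no depth.
- calibration(name): a dict with "fx", "fy", "cx", "cy" (pixels), "k1" (the pictures are not rectified: a ray, as slopes to the right and down, at radius r is drawn at 1 + k1 r^2 times it, then the intrinsics apply), "eye" and "orientation" of the camera in the world. Camera axes: x right, y down, z forward; pixel columns grow to the right and rows downward; lengths in mm; the calibration is good to about 2 mm. A picture is of the moment at which its call begins: read the wrist's pose just before it. calibration takes no time and is no camera call; for the wrist camera it gives the pose at the moment of the call.
- hand_in(): hands the job in, once; it reports no verdict.
Trained networks look in the newest picture that a camera, given by its name, has taken for a name from the list of things; names that differ only in an ending like _2 or _b are one class to them, and where a whole thing is asked for, a point or a joint stands for the part that bears it (a point fixed in the world has none). Each returns a list of dicts, best first, with "score" (0 to 1); they miss things now and then, are a little off and sometimes report something else, mostly with a low value. They report only what shows in the picture. A call takes as long as a camera call. They do not tell look-alikes from the thing itself.
- silhouettes(camera, label): "mask" (420x560 bool, what is visible of it) and "box" ([left, top, right, bottom] as shares, 0 to 1, of the picture: columns of its width, rows of its height, round what is visible of it).
- tip_of(camera, label): "position" ([column, row] as shares, 0 to 1, of the picture: columns of its width, rows of its height: a listed point, or the origin of a listed thing).
The state is a dict: "clock": time; "qpos": joint angles; "qd": joint speeds; "effort": joint torques, N m; "tcp_pos": TCP position; "orientation": TCP orientation; "wrist_force": force on the tool from outside, world axes, zero at the start; "torque": the same for the moment, N m; "grip_width": finger opening in mm.
Only numpy, scipy, OpenCV 4.12 (cv2) and the standard library are available. Lean on these libraries where they do the work, as an engineer would, in place of code of your own. Each camera call takes 0.05 s, during which the arm holds its last target.

### The job

Close up the hexagonal bamboo box that stands tilted on the display stand: lay the hexagonal lid into the mouth of the box, turned so that it drops fully home in its recess, and then press the steel clip down over the lid's edge until it snaps shut. Leave the round lid, the bowl, the spoon cup and the price card where they are.

Things in the scene. Friction and masses are not known exactly. Their poses are not given: they have to be found in the camera images.
- box: Open hexagonal bamboo box, 138 mm across flats, fixed on a stand so that its mouth tilts 30 degrees. Origin: centre of the seat, the ledge (96 mm across flats inside) in the mouth on which the lid rests. z: box axis, out of the mouth, 30 degrees off vertical. x: up the slope, square to a flat, towards the clip. y: level. A steel block bearing the clip stands out to x = 103 mm, below the rim.
- mouth (a point): Centre of the box's mouth, level with the top of its rim, 10 mm above the seat along the box's z; same axes. The recess between rim and seat is 10 mm deep and 114 mm across flats, with flats facing +x, -x and every 60 degrees. The rim is 12 mm thick.
- hex_lid: Loose hexagonal bamboo lid, 140 to 280 g, lying handle up on the counter. 110 mm across flats, 14 mm thick; lowest 4 mm stepped in to 105 mm. Origin: centre of the underside, z up. Flats face +x, -x and every 60 degrees. Seated: its origin is on the box's origin, z axes agree, turned by any multiple of 60 degrees, top 4 mm above the rim. Turned wrong, it rests on the rim, 10 mm too high.
- lid_handle (a point): Middle of the hexagonal lid's handle, 37 mm above the lid's origin, same axes. The handle is a wooden bar along the lid's x, 60 mm long and 20 mm wide (along y), from 14 to 50 mm above the underside.
- clip (a joint): Angle of the steel clip, rad: 0 = open, arm up at 0.8 rad from the plane of the mouth; 0.8 = shut, parallel to the mouth, 1.5 mm above a seated lid, tip 4 mm over its edge. Over-centre spring: resistance at the pad peaks at about 10 N near 0.3 rad; past about 0.6 it snaps shut by itself and stays; short of that it springs open again. A lid not dropped in blocks it.
- clip_pad (a point): Middle of the upper face of the clip's thumb pad (22 mm along the arm, 34 mm wide), 36 mm from the hinge along the arm and 7 mm above the hinge line's plane. x: along the arm to the hinge; z: out of the pad. Press it about along the box's -z: from open to shut it moves from x = 77 to 61 and z = 48 to 24.5 mm in the box's frame. Hinge: x = 97, z = 17.5 mm there, along y. Arm 46 mm long.
- round_lid: Bystander: round bamboo lid, 120 mm across, 14 mm thick, with the same bar handle; does not fit. Origin: centre of the underside.
- bowl: Bystander: woven bamboo bowl, 120 mm across, 50 mm high. Origin: centre of the underside.
- spoon_cup: Bystander: bamboo cup, 72 mm across, 85 mm high, with wooden spoons standing in it to 155 mm. Origin: centre of the underside.
- card: Bystander: blank price card in a small wooden foot, 75 mm wide, 75 mm high. Origin: centre of the underside.
Not all that is in view belongs to the job. Leave any black look-alike of the hex_lid alone.

How it is judged (in metres and radians):
On the way, in this order (a step that is already met when the one before it is completed fails the run):
1. the hexagonal lid is down in its recess while the clip is still open (distance between hex_lid and box below 0.006 m and angle between the z axis of hex_lid and the z axis of box, either way round below 0.07 rad and value of joint clip below 0.4 rad), for 0.2 s.
2. the clip has snapped shut over the lid (value of joint clip above 0.72 rad), for 0.2 s.
At the end, for the whole second after the job is handed in: The hexagonal lid lies at rest fully down in the box's recess (its origin within 6 mm of the box's, its axis within 0.07 rad of the box's) and the clip is snapped shut over it (above 0.72 of 0.8 rad) (distance between hex_lid and box below 0.006 m and angle between the z axis of hex_lid and the z axis of box, either way round below 0.07 rad and value of joint clip above 0.72 rad and linear speed of hex_lid below 0.02 m/s); the robot touches nothing.
It fails at once if the round lid is moved more than 30 mm (distance of round_lid from where it was at the start of the episode above 0.03 m).
It fails at once if the bowl is moved more than 30 mm (distance of bowl from where it was at the start of the episode above 0.03 m).
It fails at once if the spoon cup is moved more than 30 mm or tipped (distance of spoon_cup from where it was at the start of the episode above 0.03 m or angle between spoon_cup's own z axis and vertical above 0.5 rad).
It fails at once if the price card is moved more than 30 mm or tipped (distance of card from where it was at the start of the episode above 0.03 m or angle between card's own z axis and vertical above 0.5 rad).
It also fails if it takes over 51 s, if anything falls off the work surface, if the arm or the gripper's body presses on something with over 40 N, if the wrist force passes 120 N, or if a joint passes its speed limit or range.

## Working session

There is one attempt and no reset: what is moved stays moved. The work goes in short steps, Python scripts to look and compute and a tool call to move; the robot and the scene stay as the last step left them, time stands still between calls to the robot, and variables do not carry over. Pictures are saved under pics/ and viewed, and the job is handed in when it is done.

Besides the shell and the picture viewer there is one more tool, called after "Call:" as name([rows], argument=value, ...), one row to a line, values as JSON. apply_moves: Moves the arm, as the interface text tells. Its arguments: {"type":"object","properties":{"targets":{"type":"array","items":{"type":"array","items":{"type":"number"}}},"grip_force":{"type":"number"}},"required":["targets"]}

```bash
ls; mkdir -p pics; python3 - <<'E'
from plant import *
import cv2
for n in("scene","top","wrist"):
    im=capture(n); cv2.imwrite(f"pics/a_{n}.png",im[:,:,::-1]); c=calibration(n); print(n,c)
o=get_obs();print(o)
E
```

```text
pics
scene {'fx': 388.0341788720671, 'fy': 388.0341788720671, 'cx': 275.3494675593935, 'cy': 209.86759084088519, 'k1': -0.08258223813548608, 'eye': array([1238.30182721, -472.31145149,  818.99334485]), 'orientation': array([ 0.7960659 ,  0.42793496, -0.19925208, -0.3787471 ])}
top {'fx': 477.92781626949284, 'fy': 477.92781626949284, 'cx': 283.51987428057424, 'cy': 212.26510888482784, 'k1': -0.08159981618837388, 'eye': array([ 348.36935673,  -37.11222493, 1314.29898928]), 'orientation': array([ 0.70653361, -0.7040406 ,  0.0508772 , -0.05048359])}
wrist {'fx': 331.5437299069212, 'fy': 331.5437299069212, 'cx': 279.5610453166021, 'cy': 212.63793786702038, 'k1': -0.00832690986221978, 'eye': array([122.92218723, 616.83894415, 384.46937674]), 'orientation': array([0.79999399, 0.58704567, 0.07232946, 0.10077419])}
{'clock': 0.15, 'qpos': array([ 1.08749628e+00,  5.28232730e-01,  1.43360023e+00,  7.32527899e-06,
        1.18138411e+00, -1.78528947e-01]), 'qd': array([ 0.00112606, -0.00210696, -0.00186171,  0.00054197,  0.00096367,
        0.00160076]), 'effort': array([ 5.16880100e-04, -4.40429664e+01, -1.76842421e+01,  6.33369782e-02,
        5.52469154e-02, -1.17118338e-04]), 'tcp_pos': array([187.27365042, 595.70541651, 221.8111148 ]), 'orientation': array([ 1.51797794e-01,  9.88411235e-01, -7.67044375e-04, -2.67097390e-04]), 'wrist_force': array([-0.10422861, -0.47856633, -0.73155568]), 'torque': array([-0.0010573 ,  0.05660884,  0.05371375]), 'grip_width': 86.92852034503511}
```

View pics/a_scene.png

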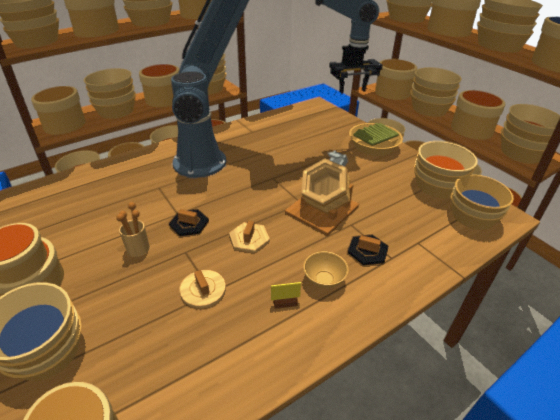

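View pics/a_top.png

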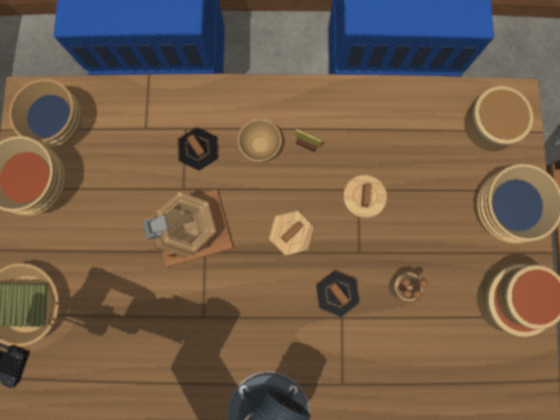

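View pics/a_wrist.png

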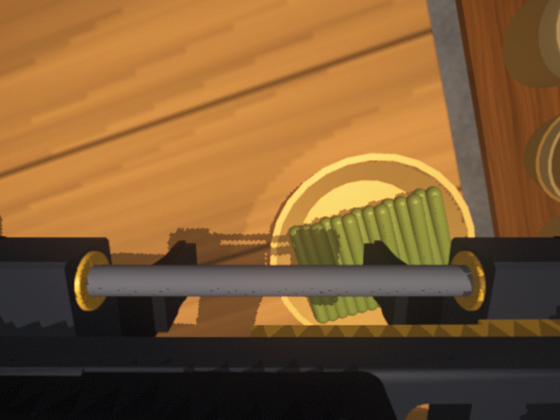

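Candidates for the hexagonal lid, by their pixels in the top view:
- The light bamboo hexagon at (291,233) matches the description.
- The black hexagons at (197,149) and (338,293) are look-alikes.
- The round lid is at (365,196).

I'll take (291,233) and check it in a close crop.

```bash
cat > h.py <<'E'
from plant import *
import numpy as np, cv2
from scipy.spatial.transform import Rotation as R
def cam(n,c=None):
    c=c or calibration(n); return c
def ray(c,px):
    s=np.array([(px[0]-c['cx'])/c['fx'],(px[1]-c['cy'])/c['fy']]); u=s.copy()
    for _ in range(30): u=s/(1+c['k1']*(u@u))
    d=R.from_quat(c['orientation']).apply([u[0],u[1],1]); return np.array(c['eye']),d
def atz(c,px,z):
    e,d=ray(c,px); return e+d*(z-e[2])/d[2]
def tri(L):
    A=np.zeros((3,3));b=np.zeros(3)
    for c,px in L:
        e,d=ray(c,px);d=d/np.linalg.norm(d);P=np.eye(3)-np.outer(d,d);A+=P;b+=P@e
    p=np.linalg.solve(A,b)
    return p,[np.linalg.norm(np.cross(p-ray(c,px)[0],ray(c,px)[1]/np.linalg.norm(ray(c,px)[1]))) for c,px in L]
def proj(c,P):
    P=np.atleast_2d(P);q=R.from_quat(c['orientation']).inv().apply(P-np.array(c['eye']))
    u=q[:,:2]/q[:,2:]; u=u*(1+c['k1']*(u**2).sum(1,keepdims=True))
    return u*[c['fx'],c['fy']]+[c['cx'],c['cy']]
E
python3 - <<'E'
from h import *
ims={n:capture(n) for n in("scene","top")}
cs={n:calibration(n) for n in ims}
for l in ["hex_lid","lid_handle","box","mouth","clip_pad","round_lid","bowl","spoon_cup","card"]:
    r={}
    for n in ims:
        r[n]=[(np.round(np.array(d["position"])*[560,420],1),round(d["score"],2)) for d in tip_of(n,l)][:4]
    print(l,r)
    if r["scene"] and r["top"]:
        p,e=tri([(cs[n],r[n][0][0]) for n in ims]);print("   ",p.round(1),np.round(e,1))
im=ims["top"]
a=cv2.resize(im[190:275,240:340],None,fx=4,fy=4,interpolation=cv2.INTER_CUBIC)
b=cv2.resize(im[180:275,140:240],None,fx=4,fy=4,interpolation=cv2.INTER_CUBIC)
h=min(len(a),len(b))
cv2.imwrite("pics/b_top.png",np.hstack([a[:h],b[:h]])[:,:,::-1])
im=ims["scene"]
a=cv2.resize(im[150:235,275:375],None,fx=4,fy=4,interpolation=cv2.INTER_CUBIC)
b=cv2.resize(im[200:285,205:305],None,fx=4,fy=4,interpolation=cv2.INTER_CUBIC)
cv2.imwrite("pics/b_scene.png",np.hstack([b,a])[:,:,::-1])
E
```

```text
hex_lid {'scene': [(array([250.2, 237.7]), 0.82), (array([368., 251.]), 0.79), (array([187.9, 224.6]), 0.59)], 'top': [(array([197.8, 148.6]), 0.81), (array([338.2, 291.6]), 0.67), (array([288.3, 232.7]), 0.57)]}
    [627.3  29.  155.7] [151.9 151.9]
lid_handle {'scene': [(array([187.3, 214.9]), 0.98), (array([246.6, 228.5]), 0.97), (array([368.9, 242.6]), 0.69), (array([251.7, 238.1]), 0.36)], 'top': [(array([287.9, 231.4]), 0.85), (array([193.4, 147.9]), 0.69), (array([338.7, 291.2]), 0.63)]}
    [ 446.6 -132.6  128.1] [87.6 87.6]
box {'scene': [(array([325. , 181.3]), 0.81)], 'top': [(array([188.1, 221. ]), 0.56)]}
    [499.8 206.6 122.5] [4.2 4.2]
mouth {'scene': [(array([324.8, 178.4]), 0.77)], 'top': [(array([185.4, 221.9]), 0.91)]}
    [495.6 210.4 129.9] [2.5 2.5]
clip_pad {'scene': [(array([138.6, 248.3]), 0.64), (array([332.2, 152.5]), 0.47)], 'top': [(array([188.8, 221. ]), 0.25)]}
    [ 493.2 -102.4  207.8] [281.3 281.3]
round_lid {'scene': [(array([202.1, 288.8]), 0.71)], 'top': [(array([360.6, 197.8]), 0.71)]}
    [ 578.8 -257.6   -3.4] [4.4 4.4]
bowl {'scene': [(array([324.8, 278.9]), 0.56), (array([324.3, 178.4]), 0.32)], 'top': [(array([260.6, 145.2]), 0.7), (array([288.2, 230.4]), 0.2)]}
    [732.1  30.9   0.8] [3.2 3.2]
spoon_cup {'scene': [(array([135.9, 251.5]), 0.67)], 'top': [(array([401.2, 284.8]), 0.68)]}
    [ 338.  -364.5   -7.8] [2.3 2.3]
card {'scene': [(array([286.8, 300.1]), 0.83), (array([332.6, 152.5]), 0.64)], 'top': [(array([305.2, 141.6]), 0.59)]}
    [739.2 -97.9   8.2] [0.2 0.2]
```

View pics/b_top.png

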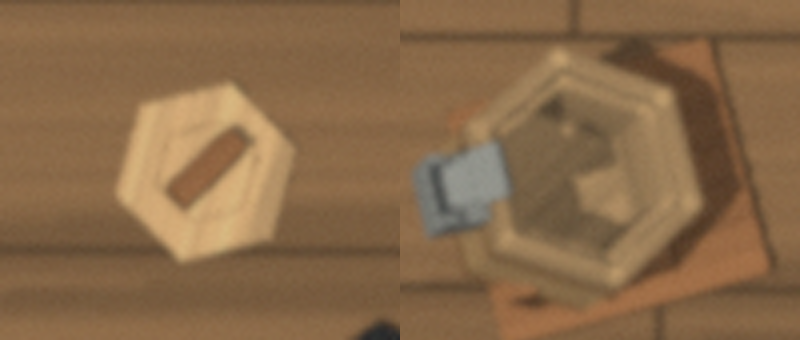

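View pics/b_scene.png

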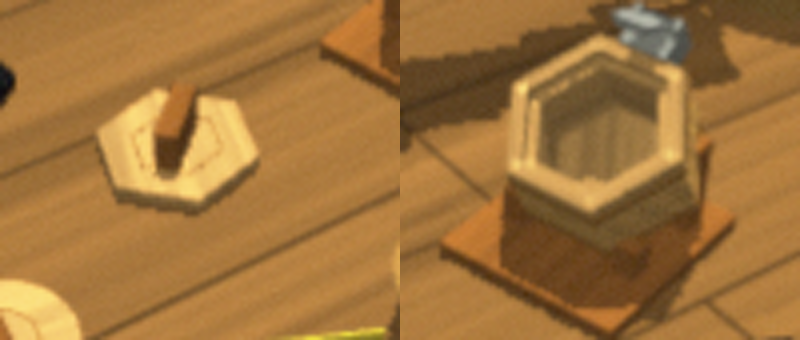

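```bash
cat > fit.py <<'E'
from h import *
from scipy.optimize import minimize, least_squares
def hexa(af,z,a0=30):
    r=af/np.sqrt(3); t=np.deg2rad(a0+60*np.arange(6)); return np.c_[r*np.cos(t),r*np.sin(t),np.full(6,z)]
LID=np.vstack([hexa(105,0),hexa(110,4),hexa(110,14)])
HAN=np.array([[x,y,z] for x in(-30,30) for y in(-10,10) for z in(14,50)],float)
def hullmask(c,P,S=4):
    m=np.zeros((420*S,560*S),np.uint8)
    for pts in P:
        q=proj(c,pts); h=cv2.convexHull(((q+.5)*S).astype(np.int32)); cv2.fillConvexPoly(m,h,1)
    return cv2.resize(m.astype(np.float32),(560,420),interpolation=cv2.INTER_AREA)
def lidpts(x,y,a,z=0):
    r=R.from_euler('z',a); return [r.apply(LID)+[x,y,z], r.apply(HAN)+[x,y,z]]
E
python3 - <<'E'
from fit import *
S={"scene":(250,238),"top":(290,232)}
cs={};ms={}
for n in S:
    capture(n);cs[n]=calibration(n)
    for d in silhouettes(n,"hex_lid"):
        ys,xs=np.nonzero(d["mask"]);
        if np.hypot(xs.mean()-S[n][0],ys.mean()-S[n][1])<10: ms[n]=d["mask"].astype(np.float32);print(n,d["score"],d["mask"].sum(),xs.mean(),ys.mean())
c=cs["top"];print(atz(c,(289,232),30))
def cost(p,ns):
    return sum(np.abs(hullmask(cs[n],lidpts(*p))-ms[n]).sum() for n in ns)
x0=atz(c,(289,232),30)[:2]
for ns in (list(ms),["top"],["scene"]):
    if any(n not in ms for n in ns): continue
    best=None
    for a in np.deg2rad(np.arange(-90,90,20)):
        r=minimize(cost,[*x0,a],args=(ns,),method="Nelder-Mead",options=dict(initial_simplex=[[*x0,a],[x0[0]+8,x0[1],a],[x0[0],x0[1]+8,a],[*x0,a+.2]],maxiter=80))
        if best is None or r.fun<best.fun: best=r
    print(ns,best.x,np.rad2deg(best.x[2]),best.fun)
E
```

```text
scene 0.81 877 248.8551881413911 236.82098061573546
top 0.73 1425 290.5985964912281 233.08070175438596
[480.12911149 -52.48512406  30.        ]
['scene', 'top'] [479.40052847 -57.03110729  -1.84822501] -105.89549281446887 88.3125
['top'] [479.65334174 -57.23285795  -1.84119083] -105.49246375531301 40.125
['scene'] [479.91295055 -57.17132938   1.29944894] 74.45293988096331 47.0
```

The close crops settle it. The bamboo hexagon at top (290,232) and scene (250,238) has the light body and brown bar, so it is the lid. The fit gives lid centre (479.5, -57) with the bar at -45.5°. I'm moving above it.

Call:
apply_moves([
  [1,23.5,-34.6,5,-0.49],
  [1,23.5,-34.6,5,-0.49],
  [1,23.5,-34.6,5,-0.49],
  [1,23.5,-34.6,5,-0.49],
  [1,23.5,-34.6,5,-0.49],
  [1,23.5,-34.6,5,-0.49],
  [1,23.5,-34.6,5,-0.49],
  [1,23.5,-34.6,5,-0.49],
], grip_force=20)

```text
clock: 2.35
tcp_pos: [425.0, 248.0, 273.2]
orientation: [0.389, 0.921, 0.001, 0.001]
wrist_force: [-0.5, 0.2, -0.6]
grip_width: 87.3
```

```bash
python3 - <<'E'
from h import *
c=calibration("wrist");im=capture("wrist");cv2.imwrite("pics/c_w.png",im[:,:,::-1]);print(c, proj(c,[[495,210,130],[479,-57,14]]))
im=capture("top");cv2.imwrite("pics/c_t.png",im[:,:,::-1])
print(get_obs()["tcp_pos"])
E
```

```text
{'fx': 331.5437299069212, 'fy': 331.5437299069212, 'cx': 279.5610453166021, 'cy': 212.63793786702038, 'k1': -0.00832690986221978, 'eye': array([377.28285408, 296.71691053, 435.79366269]), 'orientation': array([0.91946915, 0.37272204, 0.04761875, 0.11570311])} [[303.19738297 276.28809869]
 [161.95379557 354.55550803]]
[422.43564215 249.99901548 272.54855735]
```

View pics/c_w.png

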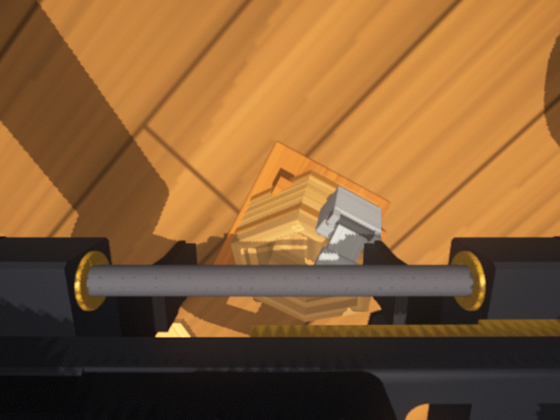

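The wrist view shows the box partly hidden behind the gripper shaft (row 280), with the clip at (345,235). I'll take a better viewpoint of the box before going to the lid.

Call:
apply_moves([
  [1,9.5,-17,5,-0.55],
  [1,9.5,-17,5,-0.55],
  [1,9.5,-17,5,-0.55],
  [1,9.5,-17,5,-0.55],
  [1,9.5,-17,5,-0.55],
])

```text
clock: 3.08
tcp_pos: [517.0, 81.1, 322.2]
orientation: [0.622, 0.783, -0.0, -0.001]
wrist_force: [-1.0, 0.6, -0.0]
grip_width: 87.2
```

```bash
python3 - <<'E'
from h import *
import pickle
c=calibration("wrist");im=capture("wrist");cv2.imwrite("pics/d_w.png",im[:,:,::-1])
pickle.dump((c,im),open("d.pkl","wb"))
print(get_obs()["tcp_pos"],get_obs()["orientation"])
for l in["mouth","box","clip_pad"]: print(l,[(np.round(np.array(d["position"])*[560,420],1),round(d["score"],2)) for d in tip_of("wrist",l)])
cv2.imwrite("pics/d_crop.png",cv2.resize(im[0:250,150:430],None,fx=2.8,fy=2.4,interpolation=cv2.INTER_CUBIC)[:,:,::-1])
E
```

```text
[516.20386434  81.81603274 321.83258262] [ 6.22000962e-01  7.83015368e-01 -2.91932925e-04 -1.28543552e-03]
mouth [(array([291.7,  71. ]), 0.79)]
box [(array([286. ,  64.2]), 0.78)]
clip_pad [(array([409. , 238.3]), 0.35)]
```

View pics/d_w.png

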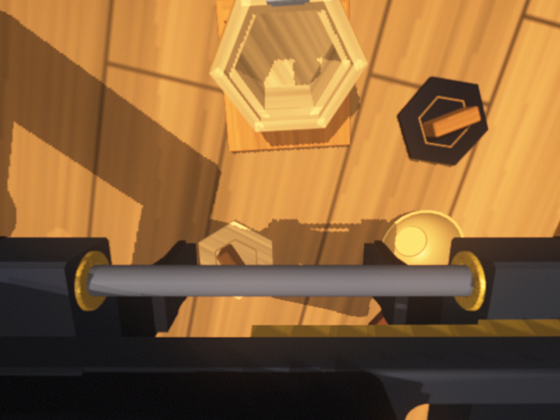

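```bash
python3 - <<'E'
from h import *
import pickle
c,im=pickle.load(open("d.pkl","rb"))
def crop(im,x0,y0,w,h,f,fn):
    a=cv2.resize(im[y0:y0+h,x0:x0+w],None,fx=f,fy=f,interpolation=cv2.INTER_CUBIC)
    for i in range(0,w,10):
        cv2.line(a,(i*f,0),(i*f,6 if i%50 else 14),(255,0,0),1)
        if (x0+i)%20==0: cv2.putText(a,str(x0+i),(i*f,24),0,.35,(255,0,0),1)
    for j in range(0,h,10):
        cv2.line(a,(0,j*f),(6,j*f),(255,0,0),1)
        if (y0+j)%20==0: cv2.putText(a,str(y0+j),(8,j*f+4),0,.35,(255,0,0),1)
    cv2.imwrite(fn,a[:,:,::-1])
crop(im,200,0,180,160,4,"pics/e_w.png")
t=cv2.imread("pics/a_top.png")[:,:,::-1].copy();crop(t,140,180,100,90,6,"pics/e_t.png")
t=cv2.imread("pics/a_scene.png")[:,:,::-1].copy();crop(t,280,145,90,90,6,"pics/e_s.png")
E
```

```text
(no output)
```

View pics/e_w.png

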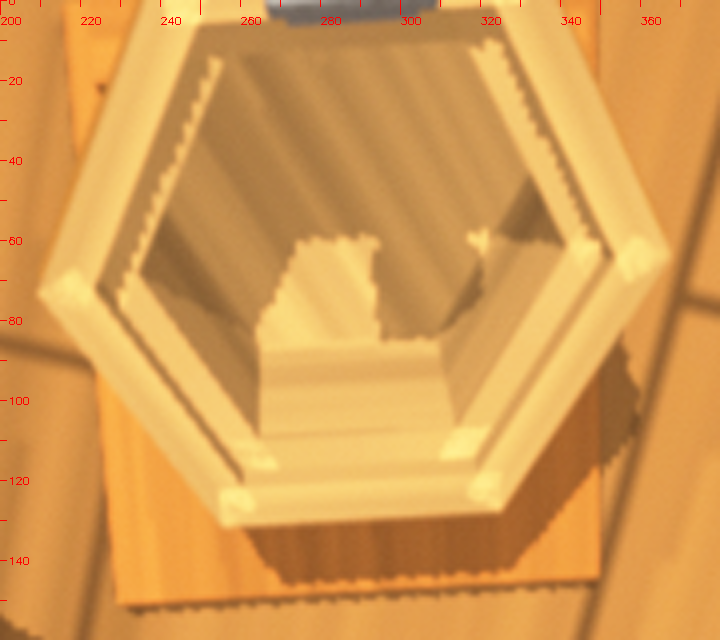

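View pics/e_t.png

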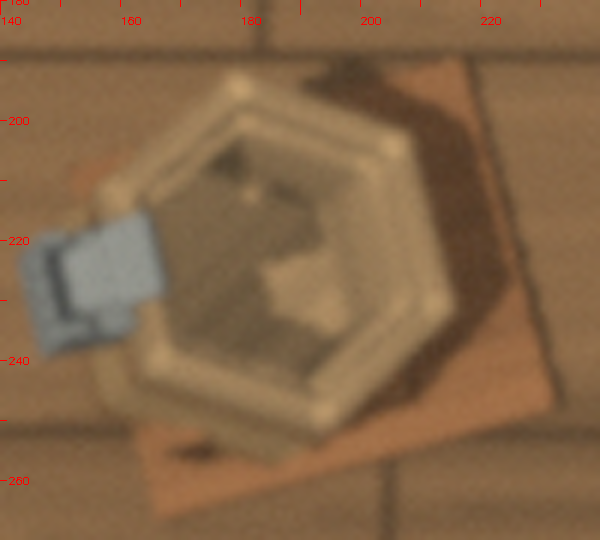

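View pics/e_s.png

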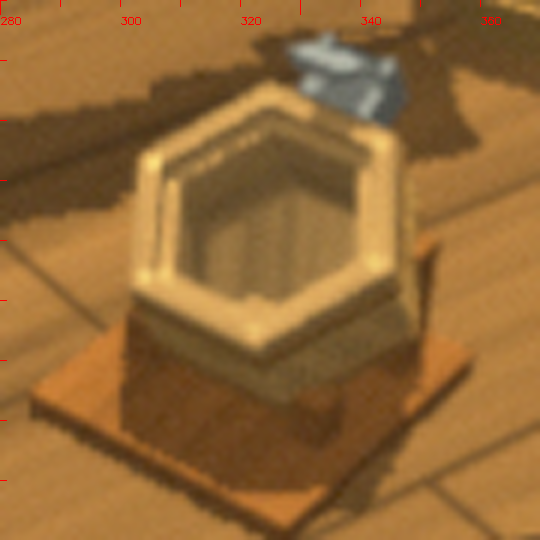

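The wrist crop shows the rim's outer corners at about (209,73), (257,131), (325,127) and (367,64), and the clip at the top edge (285,3). I'll fit the box pose using all three views.

```bash
cat > boxfit.py <<'E'
from fit import *
import pickle
c,_=pickle.load(open("d.pkl","rb"))
OUT=hexa(138,10); INN=hexa(114,10)
obs=[("wrist",c,OUT,[(209.5,73.2),(367.5,64.5),(257,131.5),(325,127.5)]),
("wristin",c,INN,[(260.7,121.7),(317.5,119.5),(223.7,71.7),(353.2,63.7)]),
("top",calibration("top"),OUT,[(179.7,192.5),(208.3,202.8),(215.8,230.8),(194.2,251.3),(164.2,240)]),
("scene",calibration("scene"),OUT,[(325.3,158.3),(303.3,170),(302.2,191.7),(322.5,203),(346.2,189.7),(346.7,167.5)])]
def pose(p):
    x,y,z,a=p[:4]; t=p[4] if len(p)>4 else np.pi/6
    # box z tilts away from x (x up slope): rotate about y by -t
    return R.from_euler('z',a)*R.from_euler('y',-t), np.array([x,y,z])
def res(p,use=None):
    r,o=pose(p);out=[]
    for n,c,M,px in obs:
        if use and n not in use: continue
        q=proj(c,r.apply(M)+o)
        for u in px:
            d=q-u; k=np.argmin((d**2).sum(1)); 
            s=np.linalg.norm(np.array(c['eye'])-o)/c['fx']  # mm per px
            out+=list(d[k]*s)
    return np.array(out)
E
python3 - <<'E'
from boxfit import *
p0=[495,210,121,np.deg2rad(102)]
for use in (None,["wrist","wristin"],["top","scene"],["top"],["scene"]):
    s=least_squares(res,p0,args=(use,),loss="soft_l1"); r=res(s.x,use)
    print(use,s.x[:3].round(1),np.rad2deg(s.x[3]).round(1),"rms",np.sqrt((r**2).mean()).round(2))
s=least_squares(res,p0+[np.pi/6],loss="soft_l1");print(s.x.round(1),np.rad2deg(s.x[3:]));print(res(s.x).round(1))
E
```

```text
None [496.  210.9 119. ] 105.7 rms 1.89
['wrist', 'wristin'] [495.1 210.9 116.7] 106.1 rms 0.8
['top', 'scene'] [497.7 210.5 120.3] 105.1 rms 2.3
['top'] [498.2 214.2  96.1] 105.1 rms 1.46
['scene'] [500.9 210.2 122.4] 105.9 rms 1.06
[496.  210.9 119.    1.8   0.5] [105.67592466  29.62848085]
[ 0.6 -0.9  1.5 -0.1 -1.4 -0.1  0.3  0.7  0.3 -0.1  2.4 -0.8  0.1 -0.
  2.   1.6 -1.8 -4.6 -1.4 -3.  -1.2  0.8 -0.3  0.3 -1.2  3.2 -1.9  0.1
 -1.2  1.4 -4.4  1.6 -2.8 -1.2 -4.3  0.5 -3.  -0.4]
```

The box fit gives origin (496, 211, 119), yaw 105.7° and tilt 29.6°, which agrees with the given 30°. Next I hover over the lid, with the grip point offset 14 mm towards what will be the up-slope end of the bar.

Call:
apply_moves([
  [1,-4.8,-12.7,-10,0.55],
  [1,-4.8,-12.7,-20,0.55],
  [1,-4.8,-12.7,-22,0.55],
  [1,-4.8,-12.7,-22,0.55],
  [1,-4.8,-12.7,-22,0.55],
])

```text
clock: 3.9
tcp_pos: [466.2, -45.8, 99.5]
orientation: [0.387, 0.922, -0.0, -0.004]
wrist_force: [0.5, -0.3, 0.0]
grip_width: 86.9
```

```bash
python3 - <<'E'
from fit import *
c=calibration("wrist");im=capture("wrist").copy()
for pts in lidpts(479.5,-57.1,np.deg2rad(-45.5)):
    for q in proj(c,pts): cv2.circle(im,tuple(int(round(v)) for v in q),2,(255,0,0),-1)
cv2.imwrite("pics/f_w.png",im[:,:,::-1])
o=get_obs();print(o["tcp_pos"],R.from_quat(o["orientation"]).as_matrix()[:,1])
E
```

```text
[466.30005279 -46.04705135  99.05917009] [ 0.71341043  0.70073637 -0.00375539]
```

View pics/f_w.png

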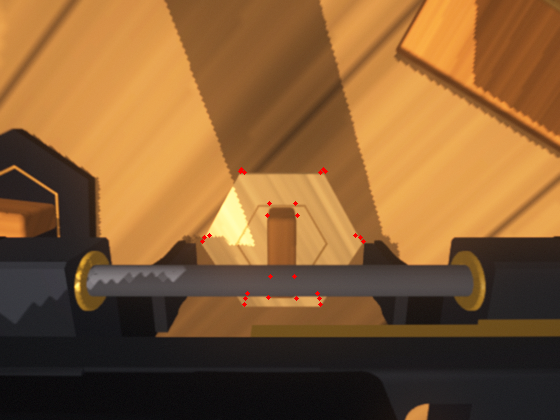

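The overlay matches the lid to about 2 px: lid edge at row 173, bar at column 281 and centred between the fingers. Descending to grip.

Call:
apply_moves([
  [1,0.2,0,-5,0],
  [1,0.2,0,-7.8,0],
  [1,0.2,0,-7.8,0],
  [0,0.2,0,-7.8,0],
  [0,0.2,0,-7.8,0],
  [0,0.2,0,-7.8,0],
  [0,0.2,0,-7.8,0],
  [0,0.2,0,-7.8,0],
], grip_force=12)

```text
clock: 4.95
tcp_pos: [471.7, -46.9, 24.8]
orientation: [0.387, 0.922, 0.0, 0.0]
wrist_force: [-1.1, -0.1, -0.6]
grip_width: 45.0
```

Call:
apply_moves([
  [0,0,0,0,0],
  [0,0,0,0,0],
  [0,0,0,0,0],
  [0,0,0,0,0],
])

```text
clock: 5.45
tcp_pos: [471.3, -46.8, 24.5]
orientation: [0.387, 0.922, -0.0, -0.0]
wrist_force: [-0.2, -0.4, 0.4]
grip_width: 19.8
```

Call:
apply_moves([
  [0,0,0,1,0],
  [0,0,0,4,0],
  [0,0,0,8,0],
  [0,0,0,10,0],
  [0,0,0,10,0],
  [0,0,0,10,0],
])

```text
clock: 6.2
tcp_pos: [470.9, -46.6, 124.1]
orientation: [0.387, 0.922, -0.0, -0.001]
wrist_force: [-0.0, -0.7, -2.1]
grip_width: 20.0
```

```bash
python3 - <<'E'
from fit import *
c=calibration("wrist");im=capture("wrist").copy()
cv2.imwrite("pics/g_w.png",im[:,:,::-1])
im=capture("scene");cv2.imwrite("pics/g_s.png",cv2.resize(im[150:290,180:320],None,fx=4,fy=4)[:,:,::-1])
o=get_obs();print(o["tcp_pos"],o["wrist_force"],o["torque"],o["grip_width"])
E
```

```text
[470.61401773 -46.49795591 123.54585909] [-0.28512143 -0.44542735 -2.38048155] [-0.07136165 -0.0016882  -0.0312723 ] 19.87289622322965
```

View pics/g_w.png

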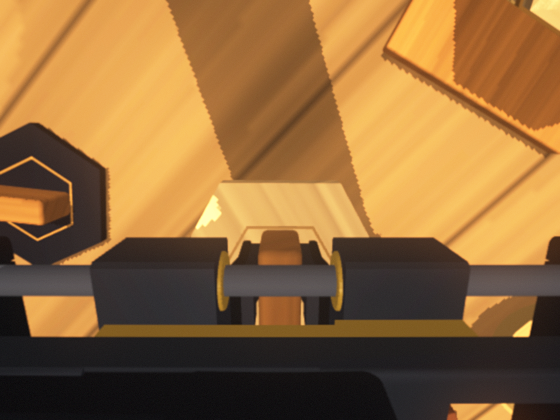

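View pics/g_s.png

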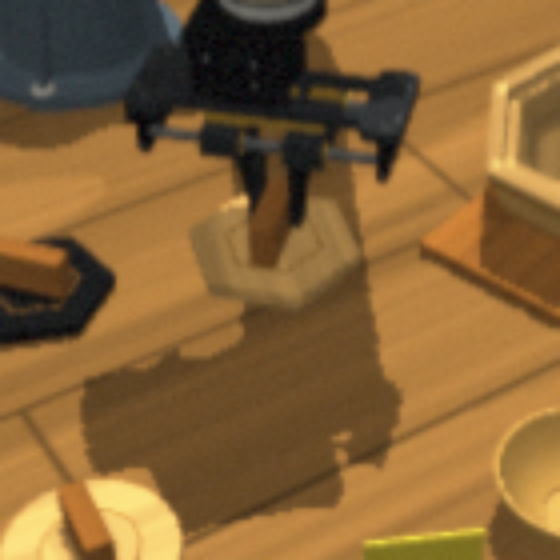

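```bash
cat > held.py <<'E'
from fit import *
def heldpts(o,tau,g,h,P,s=0,da=0):
    """points P in lid frame -> world; grip point at lid (g,s,h); tau = up-slope end raised; lid x = tool x dir"""
    M=R.from_quat(o["orientation"]).as_matrix(); tx=M[:,0]; a=np.arctan2(tx[1],tx[0])+da
    G=np.array(o["tcp_pos"])-19*M[:,2]
    return (R.from_euler('z',a)*R.from_euler('y',-tau)).apply(np.asarray(P,float)-[g,s,h])+G
E
python3 - <<'E'
from held import *
o=get_obs();c=calibration("wrist")
P=[[55,31.75,14],[55,-31.75,14],[0,-63.5,14]]
px=np.array([(222,182),(342,182),(379,238)])
for tau in np.deg2rad([0,10,20,30]):
  for P_ in [P]: print(np.rad2deg(tau),proj(c,heldpts(o,tau,14,43,P_)).round())
f=lambda p:(proj(c,heldpts(o,p[0],p[1],43,P,p[2],p[3]))-px).ravel()
s=least_squares(f,[.1,14,0,0]);print(np.rad2deg(s.x[0]),s.x,s.fun.round(1))
E
```

```text
0.0 [[219. 181.]
 [340. 181.]
 [392. 278.]]
10.0 [[216. 175.]
 [343. 175.]
 [391. 268.]]
20.0 [[213. 171.]
 [347. 171.]
 [392. 258.]]
29.999999999999996 [[209. 170.]
 [351. 170.]
 [392. 249.]]
37.78973821244758 [ 6.59555355e-01  2.17767193e+01 -1.21685527e-01  1.52932098e-02] [-15.3   2.6   7.1   0.5  10.8   9.4]
```

```bash
cat > plan.py <<'E'
from held import *
BO=np.array([496,210.9,119.]); BA=np.deg2rad(105.7)
BR=R.from_euler('z',BA)*R.from_euler('y',-np.pi/6)
def b2w(p): return BR.apply(np.atleast_2d(p))+BO
def tcp_for_lid(lp,pt,tau,g,h):
    """tcp position so that lid-frame point lp is at world pt with tilt tau and yaw BA"""
    r=R.from_euler('z',BA)*R.from_euler('y',-tau)
    return pt+r.apply(np.array([g,0,h])-lp)-[0,0,19]
E
python3 - <<'E'
from plan import *
o=get_obs();M=R.from_quat(o["orientation"]).as_matrix();a=np.arctan2(M[1,0],M[0,0]);print("yaw",np.rad2deg(a),"turn",BA-a)
g,h=13.5,43.5
C=np.array([52.5,0,0]); up=np.array([np.cos(BA),np.sin(BA),0])
T=b2w([60,0,10])[0]; now=o["tcp_pos"];print("contact",T,now)
for n,t,off in [("appr",0,[0,0,3]-75*up),("hover",0,[0,0,3]),("c0",0,0),("10",10,0),("20",20,0),("30",30,0)]:
    q=tcp_for_lid(C,T+off,np.deg2rad(t),g,h);print(n,q.round(1),((q-now)/10).round(2))
q=tcp_for_lid(np.zeros(3),b2w([0,0,16])[0],np.pi/6,g,h);print("above",q.round(1),((q-now)/10).round(2))
print("bz",BR.apply([0,0,1]),"bx",BR.apply([1,0,0]))
E
```

```text
yaw 134.459431516091 turn -0.5019467709576124
contact [483.2921906  256.10947177 157.66025404] [470.61401773 -46.49795591 123.54585909]
appr [514.1 146.4 185.2] [ 4.35 19.29  6.16]
hover [493.8 218.6 185.2] [ 2.32 26.51  6.16]
c0 [493.8 218.6 182.2] [ 2.32 26.51  5.86]
10 [495.7 211.9 174.7] [ 2.51 25.84  5.12]
20 [497.2 206.5 166.2] [ 2.66 25.3   4.27]
30 [498.3 202.7 156.8] [ 2.77 24.92  3.33]
above [500.9 193.5 158.3] [ 3.03 24.    3.47]
bz [ 0.13530022 -0.48134587  0.8660254 ] bx [-0.23434686  0.83371551  0.5       ]
```

The lid is held level, which I checked against the edge at row 182. Weight is about 2 N. I'll bring it in from the downslope side above the mouth and tilt it in the grip against the upper rim.

Call:
apply_moves([
  [0,0,0,6.3,0],
  [0,2,4,8,-0.18],
  [0,4.3,10,8,-0.36],
  [0,4.3,15,8,-0.5],
  [0,4.3,19.2,7,-0.5],
  [0,4.3,19.2,6.4,-0.5],
  [0,4.3,19.2,6.4,-0.5],
  [0,4.3,19.2,6.4,-0.5],
])

```text
clock: 7.3
tcp_pos: [514.6, 144.0, 188.2]
orientation: [0.604, 0.797, -0.0, -0.0]
wrist_force: [-0.0, -1.2, -0.9]
grip_width: 19.9
```

```bash
python3 - <<'E'
from plan import *
c=calibration("wrist");im=capture("wrist").copy()
o=get_obs();M=R.from_quat(o["orientation"]).as_matrix();a=np.arctan2(M[1,0],M[0,0]);print("yaw",np.rad2deg(a),o["tcp_pos"],o["wrist_force"])
for P,col in((hexa(138,10),(255,0,0)),(hexa(114,10),(0,0,255)),([[97,-17,17.5],[97,17,17.5],[65,-17,50],[65,17,50]],(0,255,0))):
    for q in proj(c,b2w(P)): cv2.circle(im,tuple(int(round(v)) for v in q),2,col,-1)
for q in proj(c,heldpts(o,0,13.5,43.5,hexa(110,14))): cv2.circle(im,tuple(int(round(v)) for v in q),2,(255,0,255),-1)
cv2.imwrite("pics/h_w.png",im[:,:,::-1])
E
```

```text
yaw 105.7045150313652 [514.7849629  143.98215063 188.50344093] [-0.13633177 -1.05650414 -1.86878762]
```

View pics/h_w.png

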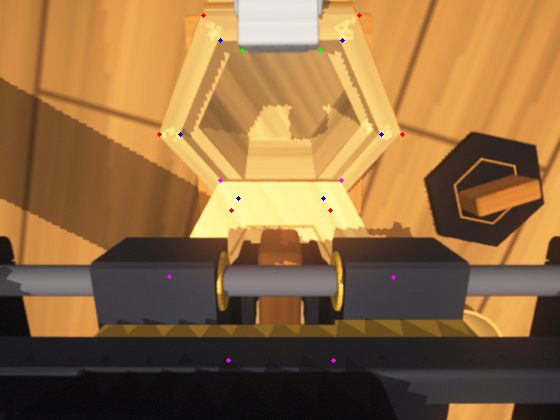

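```bash
python3 - <<'E'
from h import *
im=capture("wrist").copy();x0,y0,w,h,f=140,0,280,240,2
a=cv2.resize(im[y0:y0+h,x0:x0+w],None,fx=2.8,fy=2.4,interpolation=cv2.INTER_CUBIC)
cv2.imwrite("pics/i1.png",cv2.resize(im[0:150,140:280],None,fx=4,fy=4,interpolation=cv2.INTER_CUBIC)[:,:,::-1])
cv2.imwrite("pics/i2.png",cv2.resize(im[0:150,280:420],None,fx=4,fy=4,interpolation=cv2.INTER_CUBIC)[:,:,::-1])
E
```

```text
(no output)
```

View pics/i1.png

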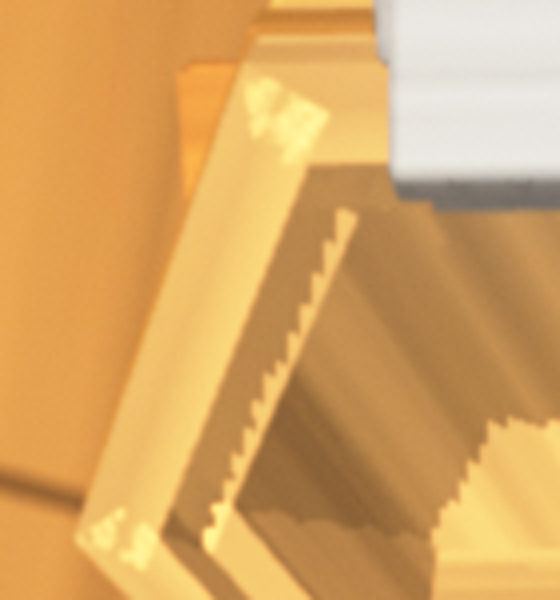

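View pics/i2.png

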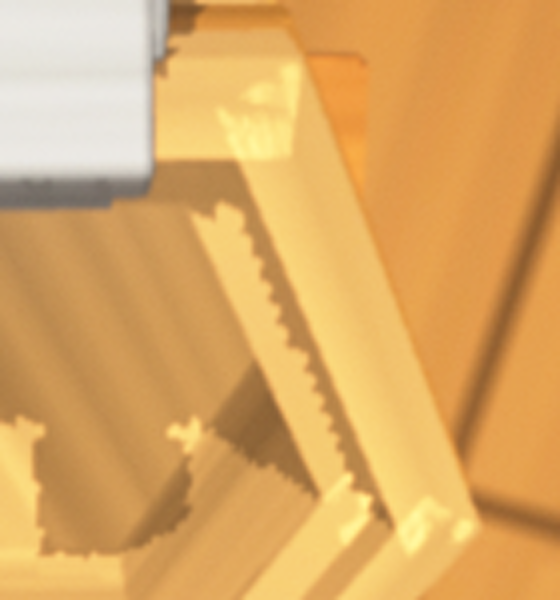

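```bash
python3 - <<'E'
import boxfit
from boxfit import *
c=calibration("wrist")
obs.append(("w2i",c,INN,[(216.3,40.8),(180.5,132.5),(339.5,39.5),(379.5,132.5)]))
obs.append(("w2o",c,OUT,[(159.2,133.8),(399.5,129.5),(201.3,16.2),(355.7,13.8)]))
p0=[496,211,119,np.deg2rad(105.7)]
for use in (["w2i"],["w2i","w2o"],["wrist","wristin","w2i","w2o"],None):
    s=least_squares(res,p0,args=(use,),loss="soft_l1"); r=res(s.x,use)
    print(use,s.x[:3].round(1),np.rad2deg(s.x[3]).round(1),"rms",np.sqrt((r**2).mean()).round(2))
E
```

```text
['w2i'] [495.3 211.1 117.8] 106.1 rms 0.54
['w2i', 'w2o'] [495.4 211.3 117.1] 106.3 rms 0.54
['wrist', 'wristin', 'w2i', 'w2o'] [495.2 211.1 117.2] 106.2 rms 0.73
None [495.5 211.1 118.2] 106.1 rms 1.67
```

```bash
sed -i 's/BO=.*/BO=np.array([495.3,211.1,117.7]); BA=np.deg2rad(106.1)/' plan.py; python3 - <<'E'
from plan import *
g,h=13.5,43.5
C=np.array([52.5,0,0]); up=np.array([np.cos(BA),np.sin(BA),0])
T=b2w([60,0,10])[0]; now=np.array([514.5,145.2,188.5])
for n,t,off in [("hover",0,[0,0,2]),("c0",0,0),("10",10,0),("20",20,0),("30",30,0)]:
    q=tcp_for_lid(C,T+off,np.deg2rad(t),g,h);print(n,q.round(1),((q-now)/10).round(2))
E
```

```text
hover [493.1 218.7 182.9] [-2.14  7.35 -0.56]
c0 [493.1 218.7 180.9] [-2.14  7.35 -0.76]
10 [495.  212.1 173.4] [-1.95  6.69 -1.51]
20 [496.6 206.7 164.9] [-1.79  6.15 -2.36]
30 [497.7 202.9 155.5] [-1.68  5.77 -3.3 ]
```

Call:
apply_moves([
  [0,-1,3.5,-0.2,0.007],
  [0,-2.1,7.3,-0.2,0.007],
  [0,-2.1,7.3,-0.2,0.007],
  [0,-2.1,7.3,-0.5,0.007],
  [0,-2.1,7.3,-0.7,0.007],
  [0,-2.1,7.3,-0.9,0.007],
  [0,-2.1,7.3,-0.9,0.007],
])

```text
clock: 8.28
tcp_pos: [493.6, 217.6, 179.3]
orientation: [0.601, 0.799, -0.0, -0.0]
wrist_force: [-0.4, 0.9, -2.4]
grip_width: 20.1
```

```bash
python3 - <<'E'
from plan import *
im=capture("wrist").copy();cv2.imwrite("pics/j_w.png",im[:,:,::-1])
im=capture("scene");cv2.imwrite("pics/j_s.png",cv2.resize(im[100:240,260:400],None,fx=4,fy=4)[:,:,::-1])
o=get_obs();print(o["tcp_pos"],o["wrist_force"],o["torque"])
E
```

```text
[493.60390367 217.91191815 179.49737525] [ 0.11329421 -0.37789368 -2.27897467] [-0.03716384 -0.03129892  0.00404615]
```

View pics/j_w.png

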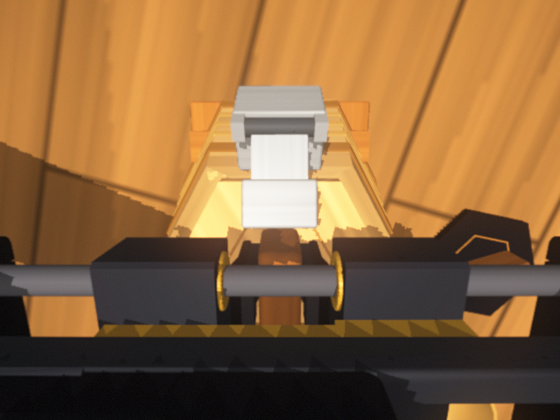

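View pics/j_s.png

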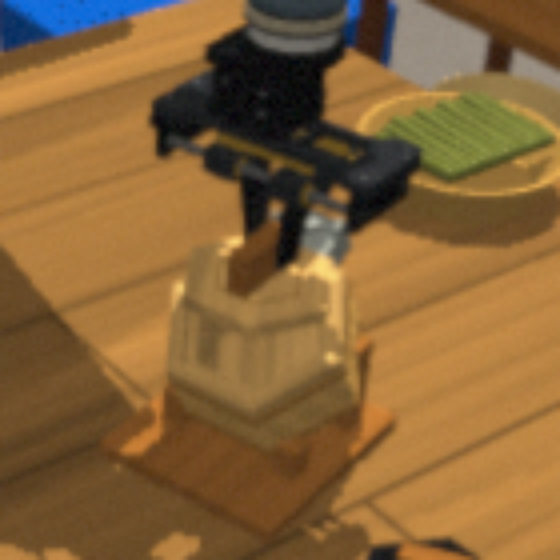

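No contact yet; the -2.3 N is only the weight. The lid's edge (row 180) reaches under the open clip (242–318, 180–228), and the lid is still level. I'll keep lowering along the tilting arc.

Call:
apply_moves([
  [0,0,0,-0.2,0],
  [0,0,0,-0.3,0],
  [0,0,0,-0.3,0],
])

```text
clock: 8.75
tcp_pos: [494.2, 217.1, 177.2]
orientation: [0.6, 0.8, -0.0, 0.001]
wrist_force: [-0.1, -5.7, 3.8]
grip_width: 20.0
```

Call:
apply_moves([
  [0,0.1,-0.33,-0.38,0],
  [0,0.19,-0.66,-0.75,0],
  [0,0.27,-0.93,-1.17,0],
  [0,0.27,-0.93,-1.17,0],
])

```text
clock: 9.25
tcp_pos: [496.1, 208.9, 164.1]
orientation: [0.6, 0.8, -0.0, -0.0]
wrist_force: [0.4, -0.1, -1.8]
grip_width: 20.1
```

```bash
python3 - <<'E'
from plan import *
im=capture("wrist").copy();cv2.imwrite("pics/k_w.png",im[:,:,::-1])
im=capture("scene");cv2.imwrite("pics/k_s.png",cv2.resize(im[100:240,260:400],None,fx=4,fy=4)[:,:,::-1])
o=get_obs();print(o["tcp_pos"],o["wrist_force"],o["torque"])
E
```

```text
[495.78393029 208.9560307  164.25762121] [ 0.29757145  0.38788376 -2.7408654 ] [-0.09302047 -0.01402233  0.00616225]
```

View pics/k_w.png

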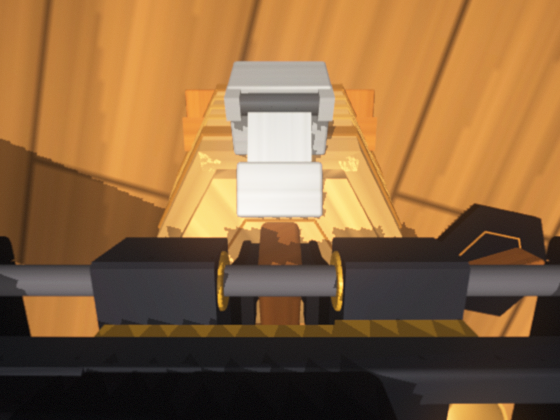

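View pics/k_s.png

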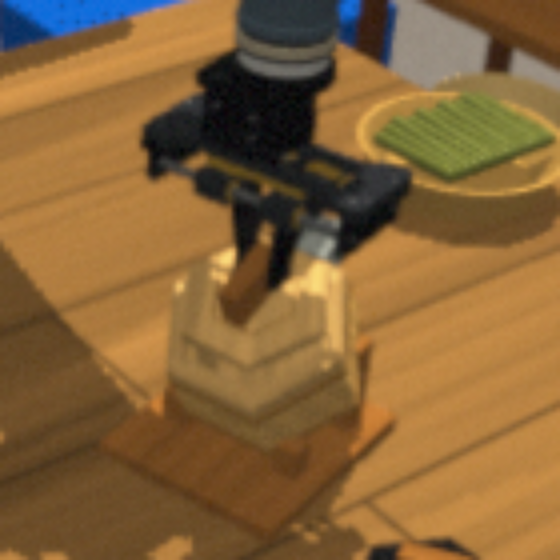

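```bash
python3 - <<'E'
from plan import *
o=get_obs();c=calibration("wrist")
im=capture("wrist").copy()
cv2.imwrite("pics/l_w.png",cv2.resize(im[120:330,180:380],None,fx=3.6,fy=2.8,interpolation=cv2.INTER_CUBIC)[:,:,::-1])
for t in (0,5,10,15,20,25):
    q=proj(c,heldpts(o,np.deg2rad(t),13.5,43.5,[[55,31.75,14],[55,-31.75,14],[30,10,50],[30,-10,50]]));print(t,q.round(0).tolist())
E
```

```text
0 [[220.0, 180.0], [341.0, 180.0], [258.0, 249.0], [303.0, 249.0]]
5 [[219.0, 176.0], [342.0, 176.0], [258.0, 251.0], [304.0, 251.0]]
10 [[217.0, 173.0], [344.0, 173.0], [258.0, 254.0], [304.0, 254.0]]
15 [[215.0, 171.0], [346.0, 171.0], [257.0, 257.0], [304.0, 257.0]]
20 [[214.0, 169.0], [348.0, 169.0], [257.0, 260.0], [304.0, 260.0]]
25 [[212.0, 168.0], [350.0, 168.0], [257.0, 264.0], [304.0, 264.0]]
```

View pics/l_w.png

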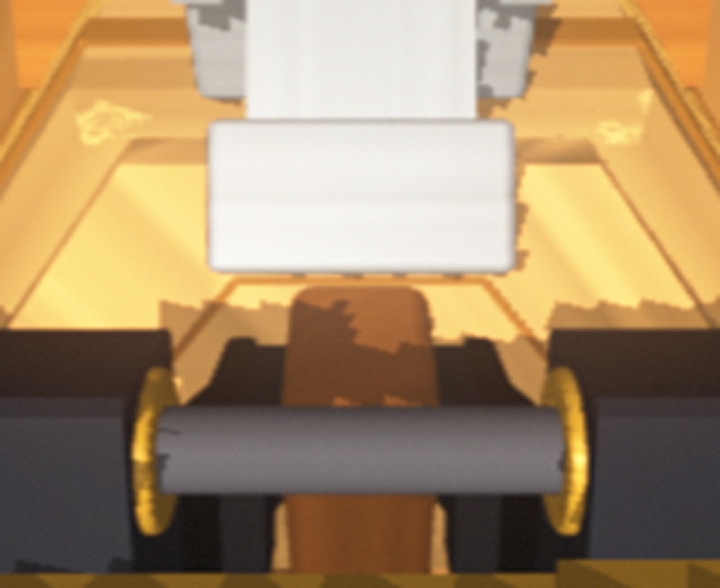

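```bash
python3 - <<'E'
from plan import *
o=get_obs();c=calibration("wrist")
P=[[55,31.75,14],[55,-31.75,14],[30,10,14],[30,-10,14]]
px=np.array([(212,177),(348,177),(260.5,223.5),(299.5,223.5)])
f=lambda p:(proj(c,heldpts(o,p[0],p[1],p[2],P,p[3]))-px).ravel()
for x0 in([.3,13,43,0],[0,13,43,0]):
    s=least_squares(f,x0);print(np.rad2deg(s.x[0]),s.x,s.fun.round(1))
for h in(41,43.5,46):
    s=least_squares(lambda p:f([p[0],p[1],h,p[2]]),[.3,13,0]);print(h,np.rad2deg(s.x[0]),s.x,s.fun.round(1))
E
```

```text
13.69379615521829 [ 0.23900183 13.08028667 35.08993627 -0.30461963] [ 0.1  0.  -0.1  0.  -0.4 -0.   0.4 -0. ]
13.693795539934413 [ 0.23900182 13.08028633 35.08993574 -0.30461949] [ 0.1  0.  -0.1  0.  -0.4 -0.   0.4 -0. ]
41 18.01552385726008 [ 0.31443021 16.83559808 -0.30388611] [ 1.6  1.3 -1.6  1.3  0.2 -1.8 -0.2 -1.7]
43.5 19.171578517616666 [ 0.33460717 18.52960618 -0.30347751] [ 2.4  1.7 -2.4  1.7  0.5 -2.4 -0.5 -2.4]
46 19.956819490493054 [ 0.34831221 20.2272192  -0.30302383] [ 3.4  2.1 -3.4  2.1  0.7 -3.  -0.8 -3. ]
```

```bash
python3 - <<'E'
from plan import *
o=get_obs();print(o["tcp_pos"])
for t,g,h in((13.7,13.1,35.1),(16,15,38),(18,16.8,41)):
    W=heldpts(o,np.deg2rad(t),g,h,[[52.5,0,0],[55,0,4],[55,0,14],[0,0,0],[-52.5,0,0]])
    print(t,BR.inv().apply(W-BO).round(1).tolist())
E
```

```text
[495.76834919 208.98132764 164.35989661]
13.7 [[58.9, 0.2, 13.2], [62.4, 0.2, 16.3], [65.2, 0.2, 25.9], [8.5, 0.1, 27.9], [-41.9, 0.0, 42.7]]
16 [[58.1, 0.2, 12.0], [61.5, 0.2, 15.3], [64.0, 0.2, 25.0], [7.2, 0.1, 24.7], [-43.7, 0.0, 37.4]]
18 [[57.3, 0.2, 10.4], [60.6, 0.2, 13.8], [62.7, 0.2, 23.6], [6.0, 0.1, 21.3], [-45.4, 0.0, 32.3]]
```

The lid has tilted about 15° in the grip, with its edge (row 177, cols 212–348) resting near the inside of the upper rim. Continuing the arc.

Call:
apply_moves([
  [0,0.02,-0.1,-0.4,0],
  [0,0.06,-0.2,-0.8,0],
  [0,0.1,-0.35,-1.1,0],
  [0,0.1,-0.35,-1.1,0],
])

```text
clock: 9.9
tcp_pos: [497.0, 205.3, 153.3]
orientation: [0.6, 0.8, -0.0, -0.0]
wrist_force: [-0.4, 0.3, -0.9]
grip_width: 20.2
```

```bash
python3 - <<'E'
from plan import *
im=capture("wrist").copy()
cv2.imwrite("pics/m_w.png",cv2.resize(im[120:330,180:380],None,fx=3.6,fy=2.8,interpolation=cv2.INTER_CUBIC)[:,:,::-1])
im=capture("scene");cv2.imwrite("pics/m_s.png",cv2.resize(im[130:230,280:380],None,fx=6,fy=6,interpolation=cv2.INTER_CUBIC)[:,:,::-1])
o=get_obs();print(o["tcp_pos"],o["wrist_force"],o["torque"])
E
```

```text
[497.09544289 205.40893407 153.52223706] [ 0.12791133 -0.33171045 -1.83753661] [-0.09679323  0.04314307 -0.0098387 ]
```

View pics/m_w.png

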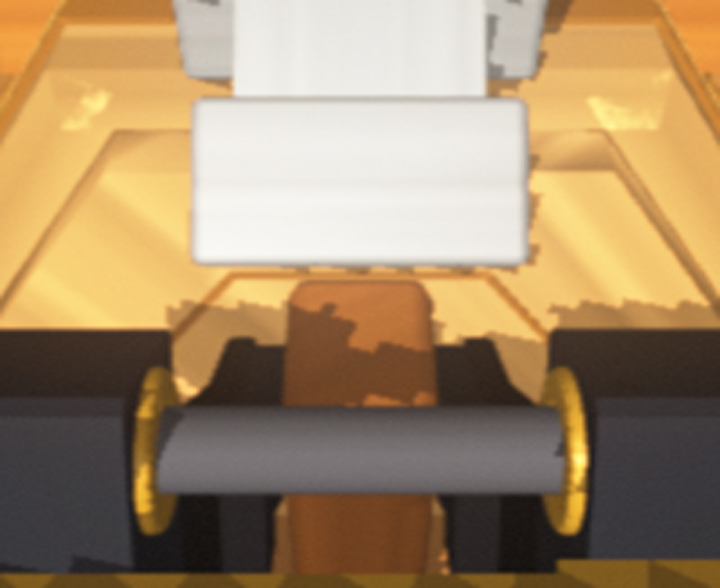

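View pics/m_s.png

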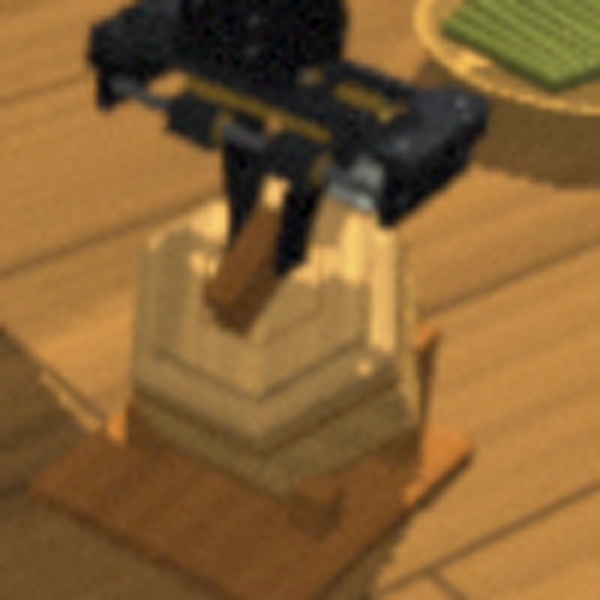

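```bash
python3 - <<'E'
from plan import *
o=get_obs();c=calibration("wrist")
P=[[55,31.75,14],[55,-31.75,14],[30,10,14],[30,-10,14]]
for px in ([(210.5,167),(348.6,167),(261,220.7),(299.5,220.7)],[(216,170),(346,170),(260.5,223),(299.5,223)]):
  px=np.array(px)
  f=lambda p:(proj(c,heldpts(o,p[0],p[1],p[2],P,p[3]))-px).ravel()
  s=least_squares(f,[.3,13,43,0]);print(np.rad2deg(s.x[0]),s.x,s.fun.round(1))
  for h in(38,41,43.5):
    s=least_squares(lambda p:f([p[0],p[1],h,p[2]]),[.3,13,0]);print(h,np.rad2deg(s.x[0]),s.x,s.fun.round(1))
    W=heldpts(o,s.x[0],s.x[1],h,[[52.5,0,0],[55,0,4],[0,0,0],[-52.5,0,0]])
    print(BR.inv().apply(W-BO).round(1).tolist())
E
```

```text
-2.234493688444086 [-0.03899927  4.39179989 21.50890792 -0.33422256] [ 0.5  0.5  0.2  0.4 -2.1 -0.5  1.4 -0.5]
38 12.960421533088624 [ 0.22620203 10.73488848 -0.33349237] [ 2.4  3.2 -1.7  3.2 -0.8 -3.9  0.1 -3.9]
[[51.0, -0.1, 1.9], [54.6, -0.1, 5.0], [0.8, -0.2, 17.3], [-49.4, -0.3, 32.7]]
41 14.566191050045171 [ 0.25422799 12.38339285 -0.3325196 ] [ 3.2  3.7 -2.6  3.7 -0.5 -4.6 -0.2 -4.6]
[[50.0, -0.1, 0.3], [53.5, -0.1, 3.5], [-0.6, -0.2, 14.2], [-51.2, -0.3, 28.2]]
43.5 15.607784050846618 [ 0.27240722 13.80874372 -0.33150776] [ 4.   4.1 -3.4  4.1 -0.2 -5.2 -0.5 -5.2]
[[48.9, -0.1, -1.3], [52.3, -0.1, 2.0], [-1.9, -0.2, 11.8], [-52.8, -0.3, 24.8]]
-11.790470008079135 [-0.20578252  4.720779   21.2360559  -0.03502722] [-0.8  0.8 -0.1  0.8 -0.5 -0.8  1.5 -0.8]
38 5.18487786968272 [ 0.09049319 10.47200773 -0.0149916 ] [ 0.3  2.7 -1.2  2.7  0.7 -3.   0.3 -3. ]
[[44.4, -0.1, -1.7], [48.4, -0.1, 0.9], [-3.2, -0.2, 20.4], [-50.9, -0.3, 42.4]]
41 7.255403442914612 [ 1.26630679e-01  1.19764969e+01 -9.81694921e-03] [ 0.9  3.1 -1.8  3.1  1.  -3.6 -0.  -3.6]
[[43.8, -0.1, -3.0], [47.6, -0.1, -0.3], [-4.7, -0.2, 17.3], [-53.1, -0.3, 37.6]]
43.5 8.68043893427406 [ 1.51502240e-01  1.32776528e+01 -5.05454940e-03] [ 1.5  3.5 -2.4  3.5  1.2 -4.1 -0.2 -4.1]
[[43.0, -0.1, -4.3], [46.7, -0.1, -1.5], [-5.9, -0.2, 14.8], [-54.8, -0.3, 33.9]]
```

```bash
python3 - <<'E'
from plan import *
o=get_obs();c=calibration("scene");im=capture("scene")
def draw(P14,P4,f=5,x0=285,y0=140):
    a=cv2.resize(im[y0:y0+90,x0:x0+80],None,fx=f,fy=f,interpolation=cv2.INTER_CUBIC)
    for P,col in((P14,(255,0,0)),(P4,(0,0,255)),(b2w(hexa(138,10)),(0,255,0))):
        q=((proj(c,P)+.5-[x0,y0])*f).astype(np.int32); cv2.polylines(a,[q],True,col,1)
    return a
L=[draw(heldpts(o,np.deg2rad(t),g,h,hexa(110,14)),heldpts(o,np.deg2rad(t),g,h,hexa(110,4))) for t,g,h in((14,12,41),(27,13.5,41))]
cv2.imwrite("pics/n.png",np.hstack(L)[:,:,::-1])
E
```

```text
(no output)
```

View pics/n.png

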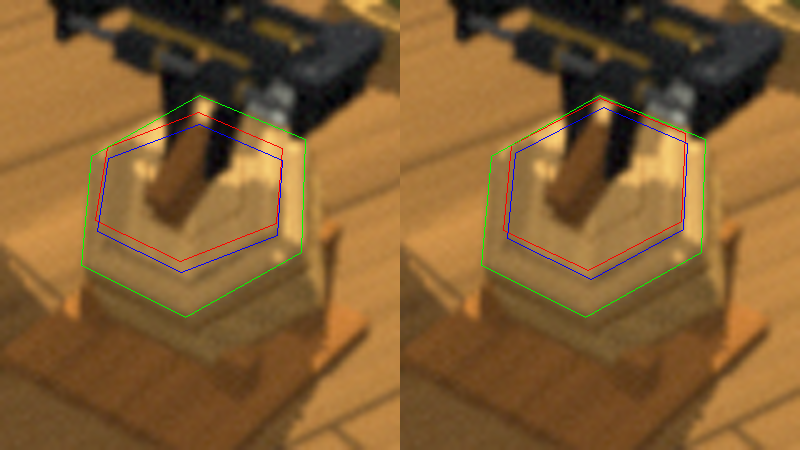

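```bash
python3 - <<'E'
from plan import *
o=get_obs()
for t,g,h in((25,13.5,41),(28,13.5,41),(28,13.5,43.5),(30,13.5,43.5),(30,13.5,38)):
    W=heldpts(o,np.deg2rad(t),g,h,[[52.5,0,0],[0,0,0],[-52.5,0,0]])
    print(t,g,h,BR.inv().apply(W-BO).round(1).tolist())
c=calibration("scene");im=capture("scene")
cv2.imwrite("pics/o.png",cv2.resize(im[150:220,290:360],None,fx=8,fy=8,interpolation=cv2.INTER_LANCZOS4)[:,:,::-1])
im=capture("top");cv2.imwrite("pics/o_t.png",cv2.resize(im[170:280,130:250],None,fx=5,fy=5,interpolation=cv2.INTER_LANCZOS4)[:,:,::-1])
E
```

```text
25 13.5 41 [[57.6, -0.1, 6.3], [5.3, -0.2, 10.9], [-47.0, -0.3, 15.5]]
28 13.5 41 [[59.8, -0.1, 8.2], [7.4, -0.2, 10.1], [-45.1, -0.3, 11.9]]
28 13.5 43.5 [[59.7, -0.1, 5.7], [7.3, -0.2, 7.6], [-45.2, -0.3, 9.4]]
30 13.5 43.5 [[61.3, -0.1, 7.1], [8.8, -0.2, 7.1], [-43.7, -0.3, 7.1]]
30 13.5 38 [[61.3, -0.1, 12.6], [8.8, -0.2, 12.6], [-43.7, -0.3, 12.6]]
```

View pics/o.png

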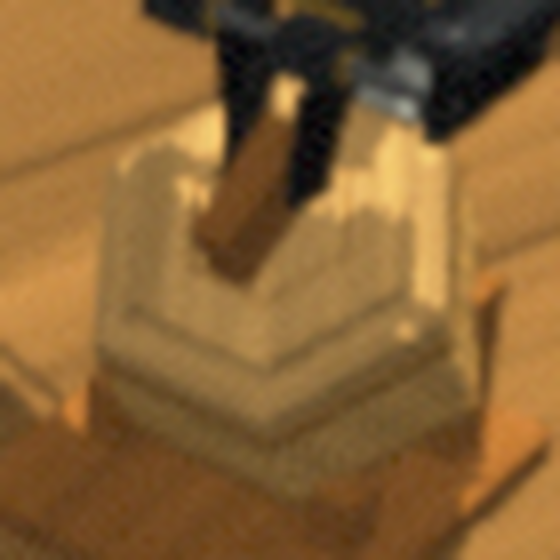

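View pics/o_t.png

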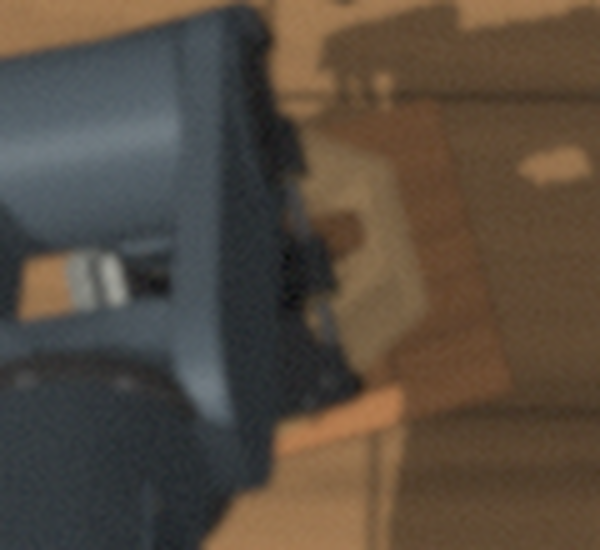

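```bash
python3 - <<'E'
from plan import *
c=calibration("scene")
cr=lambda W:((proj(c,W)+.5-[290,150])*8).round(0).astype(int).tolist()
print("rim138",cr(b2w(hexa(138,10))));print("in114",cr(b2w(hexa(114,10))))
for d in([0,0,0],[0,0,10],[8,0,8],[4,0,4]):
    print(d,"top",cr(b2w(hexa(110,14)+d)),"z4",cr(b2w(hexa(110,4)+d)))
    print("   handle bottom end", cr(b2w(np.array([[-30,10,14],[-30,-10,14],[-30,10,50],[-30,-10,50],[30,10,50.],[30,-10,50]])+d)))
E
```

```text
rim138 [[279, 72], [106, 170], [90, 345], [258, 427], [442, 324], [448, 144]]
in114 [[277, 101], [133, 183], [121, 328], [260, 395], [411, 310], [417, 161]]
[0, 0, 0] top [[275, 101], [135, 180], [124, 320], [258, 385], [404, 302], [410, 159]] z4 [[280, 114], [142, 192], [130, 332], [263, 397], [409, 315], [414, 172]]
   handle bottom end [[204, 291], [246, 310], [182, 245], [225, 265], [267, 121], [310, 140]]
[0, 0, 10] top [[270, 87], [129, 167], [117, 308], [252, 372], [400, 290], [405, 145]] z4 [[275, 101], [135, 180], [124, 320], [258, 385], [404, 302], [410, 159]]
   handle bottom end [[198, 278], [240, 298], [176, 231], [219, 252], [261, 108], [305, 126]]
[8, 0, 8] top [[281, 74], [141, 154], [130, 294], [264, 358], [412, 276], [417, 132]] z4 [[287, 88], [148, 167], [136, 306], [270, 370], [416, 288], [422, 145]]
   handle bottom end [[210, 264], [253, 284], [188, 217], [232, 237], [274, 94], [317, 113]]
[4, 0, 4] top [[278, 88], [138, 167], [127, 307], [261, 371], [408, 289], [413, 145]] z4 [[283, 101], [145, 180], [133, 319], [267, 383], [413, 302], [418, 159]]
   handle bottom end [[207, 277], [249, 297], [185, 231], [228, 251], [270, 108], [314, 126]]
```

The scene crop shows the lid about parallel to the mouth, slightly upslope and high. I'll shift it down the slope, then in, watching force.

Call:
apply_moves([
  [0,0.08,-0.25,-0.3,0],
  [0,0.15,-0.5,-0.5,0],
  [0,0.15,-0.5,-0.5,0],
])

```text
clock: 10.52
tcp_pos: [498.6, 201.0, 149.1]
orientation: [0.601, 0.799, 0.001, -0.001]
wrist_force: [-1.4, 3.0, 1.8]
grip_width: 19.5
```

```bash
python3 - <<'E'
from plan import *
im=capture("wrist").copy()
cv2.imwrite("pics/p_w.png",cv2.resize(im[120:330,180:380],None,fx=3.6,fy=2.8,interpolation=cv2.INTER_CUBIC)[:,:,::-1])
im=capture("scene");cv2.imwrite("pics/p_s.png",cv2.resize(im[150:220,290:360],None,fx=8,fy=8,interpolation=cv2.INTER_CUBIC)[:,:,::-1])
o=get_obs();print(o["tcp_pos"],o["wrist_force"],o["torque"])
E
```

```text
[498.61919    201.04599337 149.11361334] [-1.57542645  2.89996294  2.23592087] [0.71850775 0.3030996  0.0632241 ]
```

View pics/p_w.png

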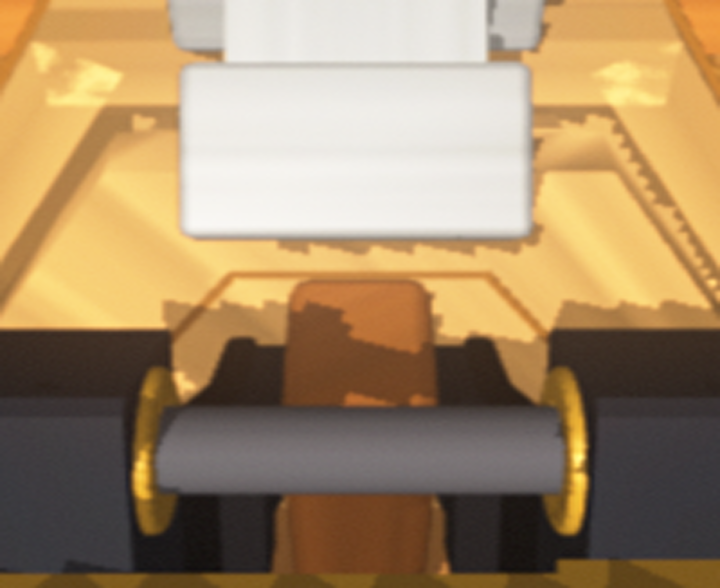

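View pics/p_s.png

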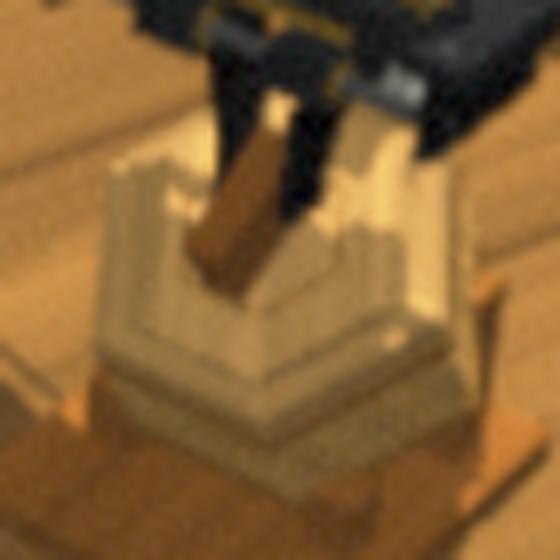

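```bash
python3 - <<'E'
from plan import *
im=capture("wrist").copy(); c=calibration("wrist");print(proj(c,b2w(hexa(114,10))).round(),proj(c,b2w(hexa(110,14))).round(), proj(c,b2w(hexa(96,0))).round())
a=cv2.resize(im[140:240,160:260],None,fx=4,fy=5,interpolation=cv2.INTER_CUBIC);b=cv2.resize(im[140:240,300:400],None,fx=4,fy=5,interpolation=cv2.INTER_CUBIC)
cv2.imwrite("pics/q_w.png",np.hstack([a,b])[:,:,::-1])
E
```

```text
[[210. 156.]
 [168. 237.]
 [233. 291.]
 [326. 291.]
 [391. 238.]
 [350. 157.]] [[212. 165.]
 [170. 242.]
 [234. 294.]
 [325. 294.]
 [389. 243.]
 [348. 165.]] [[225. 160.]
 [189. 225.]
 [241. 272.]
 [319. 272.]
 [371. 225.]
 [334. 160.]]
```

View pics/q_w.png

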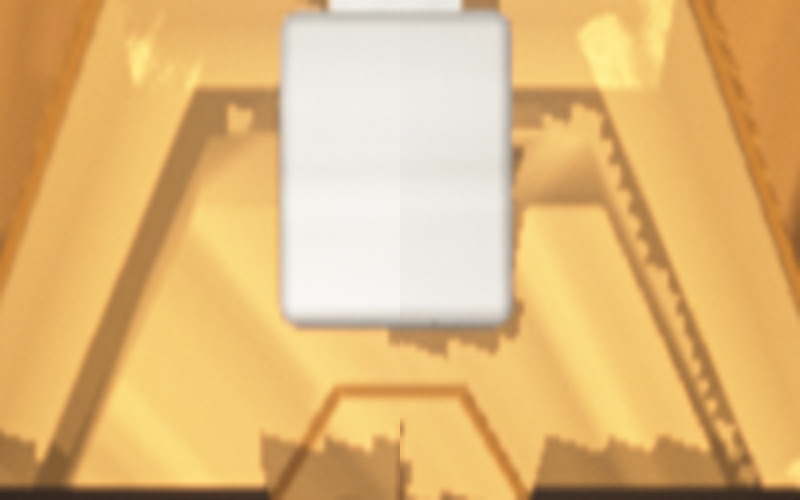

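```bash
python3 - <<'E'
from plan import *
o=get_obs();c=calibration("wrist")
P=[[55,31.75,14],[55,-31.75,14],[55,31.75,4],[55,-31.75,4]]
px=np.array([(210,181),(352,181),(213.7,166),(348,166)])
wt=np.array([1,1,.7,.7])[:,None]
f=lambda p:((proj(c,heldpts(o,p[0],p[1],p[2],P,p[3]))-px)*wt).ravel()
s=least_squares(f,[.3,13,43,0]);print(np.rad2deg(s.x[0]),s.x,s.fun.round(1))
for h in(41,s.x[2],43.5,46):
    s=least_squares(lambda p:f([p[0],p[1],h,p[2]]),[.3,13,0]);print(h,np.rad2deg(s.x[0]),s.x,s.fun.round(1))
    W=heldpts(o,s.x[0],s.x[1],h,[[52.5,0,0],[55,0,4],[0,0,0],[-52.5,0,0],[-55,0,4]])
    print(BR.inv().apply(W-BO).round(1).tolist())
E
```

```text
34.968628975880115 [ 0.61031771 20.46013127 42.98256454  0.13298517] [ 0.2 -0.  -0.3 -0.1 -0.4  0.1  0.5  0.1]
41 32.21380881014026 [ 0.56223703 18.72917072  0.13134008] [ 0.  -0.3 -0.1 -0.3 -0.4  0.5  0.5  0.5]
[[51.3, -0.3, 9.3], [53.7, -0.3, 13.4], [-1.1, -0.4, 7.3], [-53.6, -0.5, 5.3], [-56.2, -0.5, 9.2]]
42.982564538613566 34.96862911521391 [ 0.61031771 20.4601313   0.13298523] [ 0.2 -0.  -0.3 -0.1 -0.4  0.1  0.5  0.1]
[[51.6, -0.3, 8.9], [53.8, -0.3, 13.1], [-0.7, -0.4, 4.4], [-53.0, -0.5, -0.2], [-55.8, -0.5, 3.6]]
43.5 35.71391151659382 [ 0.62332534 20.94455136  0.13341461] [ 0.3  0.  -0.3 -0.  -0.4 -0.   0.5 -0. ]
[[51.7, -0.3, 8.8], [53.8, -0.3, 13.1], [-0.5, -0.4, 3.6], [-52.7, -0.5, -1.6], [-55.6, -0.5, 2.1]]
46 39.50150460856154 [ 0.68943131 23.50378085  0.13548281] [ 0.6  0.3 -0.6  0.3 -0.3 -0.5  0.4 -0.5]
[[52.2, -0.3, 8.4], [54.0, -0.3, 12.8], [0.4, -0.4, -0.3], [-51.4, -0.5, -8.9], [-54.5, -0.5, -5.4]]
```

The fit from the clear lid edges (top edge row 181, rim inner edge row 158) puts the lid centred within about 1 mm. Its lower edge is on the seat, and the upper edge is about 9 mm above the seat. I'll push it in along the box axis.

Call:
apply_moves([
  [0,-0.03,0.12,-0.2,0],
  [0,-0.06,0.25,-0.4,0],
  [0,-0.08,0.35,-0.6,0],
  [0,-0.08,0.35,-0.6,0],
])

```text
clock: 11.18
tcp_pos: [498.2, 204.8, 143.8]
orientation: [0.6, 0.8, 0.001, 0.0]
wrist_force: [-2.7, 5.4, 6.9]
grip_width: 20.0
```

```bash
python3 - <<'E'
from plan import *
im=capture("wrist").copy(); c=calibration("wrist");print(proj(c,b2w(hexa(114,10))).round()[[0,5]],proj(c,b2w(hexa(110,14))).round()[[0,5]],proj(c,b2w(hexa(110,4))).round()[[0,5]])
cv2.imwrite("pics/r_w.png",cv2.resize(im[130:240,160:400],None,fx=3.3,fy=4,interpolation=cv2.INTER_CUBIC)[:,:,::-1])
o=get_obs();print(o["tcp_pos"],o["wrist_force"],o["torque"])
E
```

```text
[[206. 166.]
 [351. 166.]] [[208. 175.]
 [349. 175.]] [[211. 162.]
 [346. 162.]]
[498.20460403 204.79360233 143.77066178] [-2.5797626   5.49633412  6.66232287] [0.82177125 0.54085812 0.01342187]
```

View pics/r_w.png

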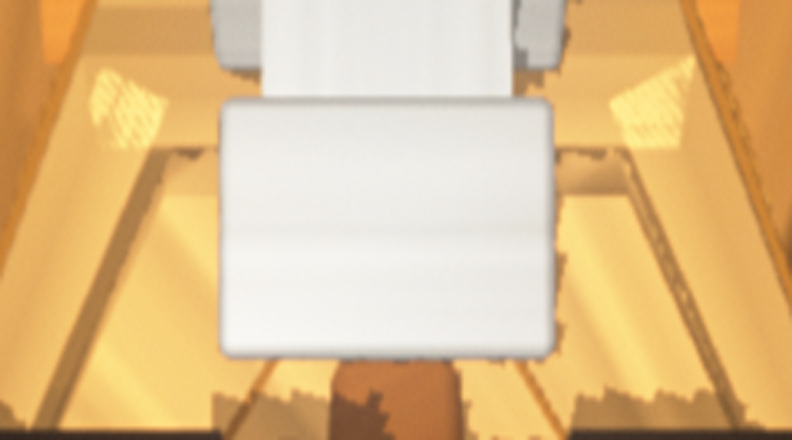

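The lid top edge is now at row 178. The seated prediction is 175, so it is nearly home. A little more push, then release.

Call:
apply_moves([
  [0,-0.03,0.12,-0.22,0],
  [0,-0.03,0.12,-0.22,0],
  [1,-0.03,0.12,-0.1,0],
  [1,-0.03,0.12,0,0],
  [1,-0.03,0.12,0,0],
  [1,-0.03,0.12,0,0],
  [1,-0.03,0.12,0,0],
  [1,-0.03,0.12,0,0],
])

```text
clock: 12.22
tcp_pos: [497.6, 205.1, 142.7]
orientation: [0.6, 0.8, -0.0, -0.0]
wrist_force: [0.1, 0.0, -0.1]
grip_width: 72.1
```

```bash
python3 - <<'E'
from plan import *
im=capture("wrist").copy(); c=calibration("wrist");print(proj(c,b2w(hexa(114,10))).round()[[0,5]],proj(c,b2w(hexa(110,14))).round()[[0,5]],proj(c,b2w(hexa(110,4))).round()[[0,5]])
cv2.imwrite("pics/s_w.png",cv2.resize(im[130:240,160:400],None,fx=3.3,fy=4,interpolation=cv2.INTER_CUBIC)[:,:,::-1])
o=get_obs();print(o["tcp_pos"],o["wrist_force"],o["torque"],o["grip_width"])
E
```

```text
[[207. 167.]
 [352. 167.]] [[209. 176.]
 [350. 176.]] [[212. 163.]
 [347. 163.]]
[497.5816866  205.09628646 142.7587008 ] [ 0.04184601 -0.54163616 -0.45400198] [-0.09578348  0.01500605 -0.0049619 ] 75.84070579256068
```

View pics/s_w.png

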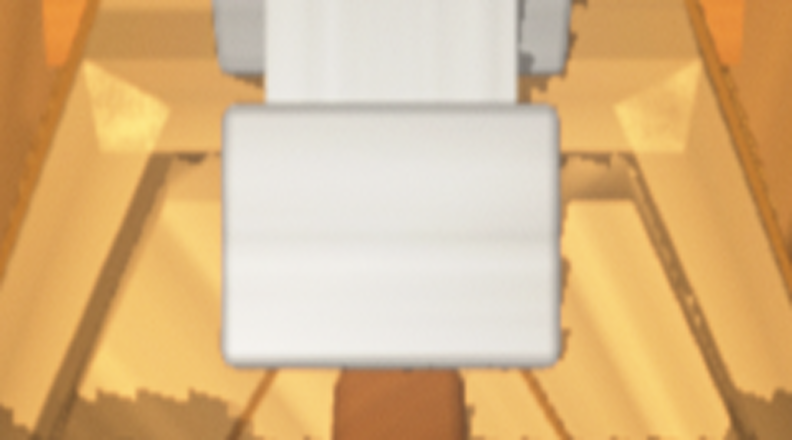

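Call:
apply_moves([
  [1,0,0,2,0],
  [1,0,0,7,0],
  [1,0.8,-3,11,0],
  [1,2.5,-9,14,0],
  [1,2.5,-9,14,0],
  [1,2.5,-9,14,0],
])

```text
clock: 13.02
tcp_pos: [522.3, 114.8, 282.6]
orientation: [0.601, 0.799, 0.0, -0.0]
wrist_force: [0.0, -0.2, 0.3]
grip_width: 86.6
```

```bash
python3 - <<'E'
from plan import *
c=calibration("wrist");o=get_obs();im=capture("wrist").copy();print(o["tcp_pos"])
raw=im.copy()
for P,col in((hexa(110,14),(255,0,0)),(hexa(114,10),(0,0,255)),([[-30,10,50],[-30,-10,50],[30,10,50],[30,-10,50],[77,0,48]],(0,200,0))):
    for q in proj(c,b2w(P)): cv2.circle(im,tuple(int(round(v)) for v in q),1,col,-1)
cv2.imwrite("pics/t_w.png",np.hstack([cv2.resize(x[0:230,160:410],None,fx=1.6*1,fy=2,interpolation=cv2.INTER_CUBIC) for x in(raw,im)])[:,:,::-1])
im=capture("scene");cv2.imwrite("pics/t_s.png",cv2.resize(im[140:220,280:360],None,fx=7,fy=7,interpolation=cv2.INTER_CUBIC)[:,:,::-1])
E
```

```text
[522.26117779 114.84956856 282.64950608]
```

View pics/t_w.png

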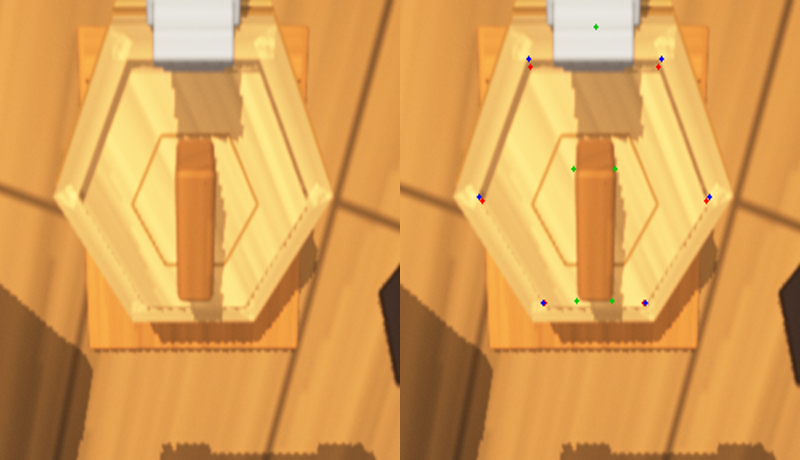

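View pics/t_s.png

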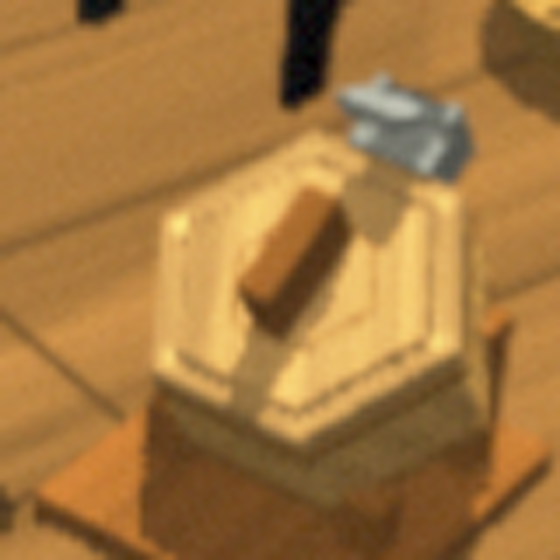

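The lid lies fully in its recess. Its outline and bar match the seated prediction, the clearance is even all round, and there is no rim overlap. The clip is still open at (280,15). Now planning the clip press.

```bash
python3 - <<'E'
from plan import *
now=np.array([522.6,115.1,282.8])
for p in ([79,0,95],[77,0,58],[77,0,52],[74,0,46],[70,0,42],[66,0,38],[62,0,35],[58,0,32],[56,0,30],[60,0,80]):
    w=b2w(p)[0];print(p,w.round(1),((w-now)/10).round(2))
E
```

```text
[79, 0, 95] [489.5 231.2 239.5] [-3.31 11.61 -4.33]
[77, 0, 58] [484.8 247.3 206.4] [-3.78 13.22 -7.64]
[77, 0, 52] [484.  250.2 201.2] [-3.86 13.51 -8.16]
[74, 0, 46] [483.9 250.6 194.5] [-3.87 13.55 -8.83]
[70, 0, 42] [484.3 249.2 189.1] [-3.83 13.41 -9.37]
[66, 0, 38] [484.7 247.8 183.6] [-3.79 13.27 -9.92]
[62, 0, 35] [485.3 245.9 179. ] [ -3.73  13.08 -10.38]
[58, 0, 32] [485.8 244.  174.4] [ -3.68  12.89 -10.84]
[56, 0, 30] [486.  243.3 171.7] [ -3.66  12.82 -11.11]
[60, 0, 80] [492.  222.6 217. ] [-3.06 10.75 -6.58]
```

Call:
apply_moves([
  [0,0,0,0,0],
  [0,0,0,0,0],
  [0,0,0,0,0],
  [0,0,0,0,0],
  [0,0,0,0,0],
  [0,0,0,0,0],
  [0,0,0,0,0],
  [0,0,0,0,0],
], grip_force=20)

```text
clock: 14.12
tcp_pos: [522.6, 115.0, 282.9]
orientation: [0.6, 0.8, 0.0, -0.0]
wrist_force: [0.2, -0.6, -0.2]
grip_width: 15.1
```

Call:
apply_moves([
  [0,-1.8,6,-2,0],
  [0,-3.3,11.6,-4,0],
  [0,-3.8,13.2,-5,0],
  [0,-3.8,13.2,-7,0],
  [0,-3.8,13.2,-7,0],
])

```text
clock: 14.75
tcp_pos: [483.8, 246.6, 211.7]
orientation: [0.6, 0.8, -0.001, -0.001]
wrist_force: [0.1, -0.5, 0.3]
grip_width: 0.6
```

```bash
python3 - <<'E'
from plan import *
o=get_obs();im=capture("wrist").copy();print(o["tcp_pos"],o["wrist_force"],o["grip_width"])
im2=capture("scene");a=cv2.resize(im2[110:200,290:380],None,fx=5,fy=4.667,interpolation=cv2.INTER_CUBIC)
cv2.imwrite("pics/u.png",np.hstack([a,cv2.resize(im[140:,130:430],None,fx=1.1,fy=1.5)])[:,:,::-1] if a.shape[0]==420 else a[:,:,::-1])
E
```

```text
[483.78624379 246.59979145 211.65812244] [ 0.12161614 -0.47307699  0.26659593] 0.569201416442776
```

View pics/u.png

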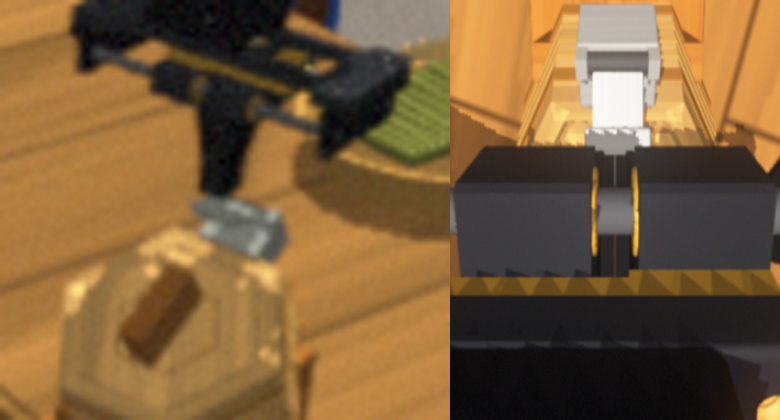

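The closed fingertips hang centred just above the pad (fingertip at (215,190), pad at (235,215) in the crop). Pressing.

Call:
apply_moves([
  [0,0,0.3,-1.2,0],
  [0,0,0.3,-1.8,0],
  [0,0,0.2,-2.4,0],
  [0,0,0.1,-2.9,0],
  [0,0.1,-0.1,-3.4,0],
  [0,0.1,-0.3,-3.9,0],
  [0,0.1,-0.4,-4.1,0],
  [0,0.1,-0.4,-4.1,0],
  [0,0.1,-0.4,-4.1,0],
])

```text
clock: 15.98
tcp_pos: [485.6, 243.0, 172.0]
orientation: [0.6, 0.8, -0.0, 0.0]
wrist_force: [-0.3, -1.0, 4.0]
grip_width: 0.1
```

```bash
python3 - <<'E'
from plan import *
o=get_obs();im=capture("wrist").copy();print(o["tcp_pos"],o["wrist_force"],o["grip_width"])
im2=capture("scene");a=cv2.resize(im2[110:200,290:380],None,fx=5,fy=4.667,interpolation=cv2.INTER_CUBIC)
cv2.imwrite("pics/v.png",np.hstack([a,cv2.resize(im[140:,130:430],None,fx=1.1,fy=1.5)])[:,:,::-1] if a.shape[0]==420 else a[:,:,::-1])
E
```

```text
[485.56279009 243.00550823 172.03607359] [-0.32396735 -0.95348993  4.03610597] 0.09275210824667045
```

View pics/v.png

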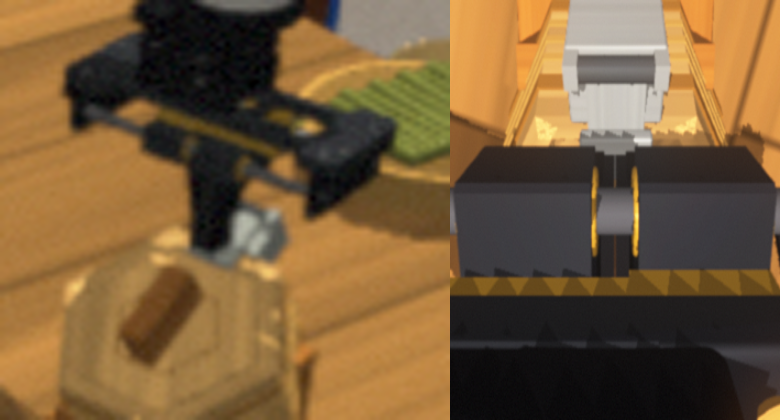

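The force is still +4 N, so the clip has not snapped. Pressing a few millimetres more.

Call:
apply_moves([
  [0,0,-0.05,-0.2,0],
  [0,0,-0.1,-0.4,0],
  [0,0,-0.1,-0.4,0],
])

```text
clock: 16.45
tcp_pos: [485.8, 243.1, 171.2]
orientation: [0.6, 0.8, 0.001, 0.0]
wrist_force: [-6.4, -0.7, 24.2]
grip_width: 0.7
```

That is a hard stop: 24 N with no further motion. Retracting to check the clip.

Call:
apply_moves([
  [0,0,0,2,0],
  [0,0.5,-2,7,0],
  [0,3,-10,11,0],
  [0,3.5,-13,12,0],
  [0,3.5,-13,12,0],
  [0,3.5,-13,12,0],
])

```text
clock: 17.2
tcp_pos: [519.8, 112.2, 286.9]
orientation: [0.601, 0.799, -0.0, -0.001]
wrist_force: [0.5, -0.1, -0.0]
grip_width: 0.3
```

```bash
python3 - <<'E'
from plan import *
c=calibration("wrist");o=get_obs();im=capture("wrist").copy();print(o["tcp_pos"],o["wrist_force"])
raw=im.copy()
for P,col in((hexa(110,14),(255,0,0)),([[50,17,24.5],[50,-17,24.5],[72,17,24.5],[72,-17,24.5]],(0,200,0)),([[69,17,56],[69,-17,56]],(255,0,255))):
    for q in proj(c,b2w(P)): cv2.circle(im,tuple(int(round(v)) for v in q),1,col,-1)
cv2.imwrite("pics/w.png",np.hstack([cv2.resize(x[0:230,160:410],None,fx=1.6,fy=2,interpolation=cv2.INTER_CUBIC) for x in(raw,im)])[:,:,::-1])
im=capture("scene");cv2.imwrite("pics/w_s.png",cv2.resize(im[140:220,280:360],None,fx=7,fy=7,interpolation=cv2.INTER_CUBIC)[:,:,::-1])
E
```

```text
[519.84253297 112.23606393 286.93535393] [ 0.5388615  -0.08281199 -0.03451003]
```

View pics/w.png

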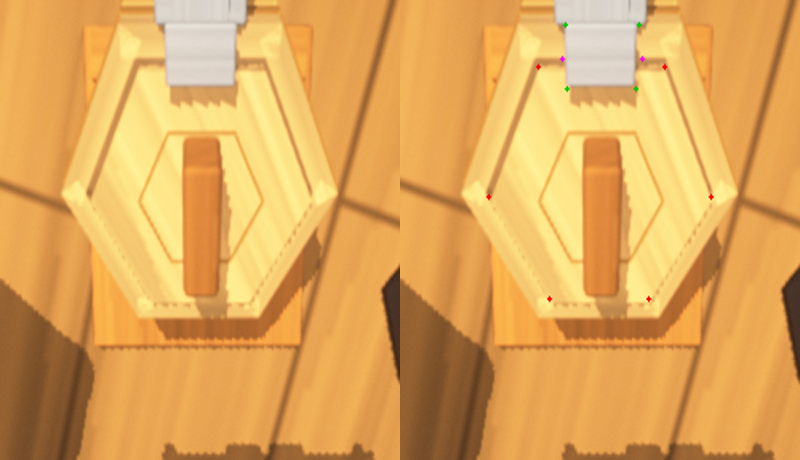

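View pics/w_s.png

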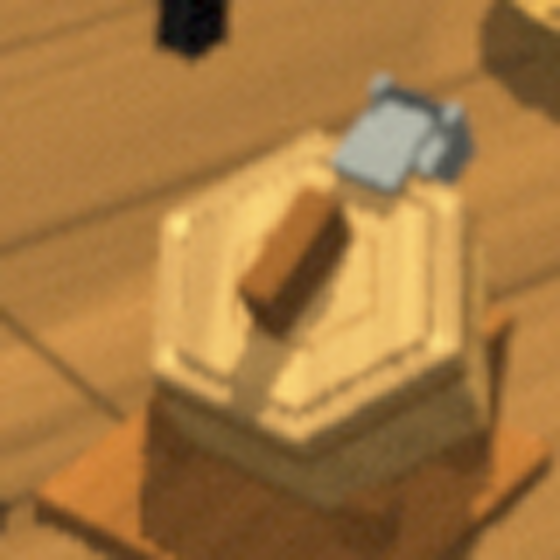

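The clip is shut. Its pad fits the shut-position prediction (green corners) to within about 1 px and lies flat over the lid's edge. The lid is still seated and the gripper is clear. Last check is on the bystanders, then I hand in.

```bash
python3 - <<'E'
from plan import *
im=capture("scene")
a=cv2.imread("pics/a_scene.png")[:,:,::-1].astype(int)
for n,(x,y,w,h) in dict(round=(175,265,55,45),bowl=(300,248,52,48),cup=(115,200,40,60),card=(268,278,36,32)).items():
    print(n,np.abs(im[y:y+h,x:x+w].astype(int)-a[y:y+h,x:x+w]).mean().round(1))
print(get_obs()["wrist_force"]); print(hand_in())
E
```

```text
round 6.4
bowl 11.8
cup 5.7
card 9.2
[-0.5674521  -0.18754916  0.10976326]
the job is handed in; nothing more can be done
None
```

The hexagonal lid is in its recess and the steel clip is shut over it; I handed the job in at about 17 s of the 51 s allowed.

I gripped the lid's bar off-centre and tilted the lid in the grip against the upper rim. I then seated it along the box axis, released it and pressed the clip with the closed fingertips.

**Last checks:**
- **Lid:** its outline matches the seated prediction to 1–3 px. It may sit about 2 mm toward the lower wall of the recess, which is inside the 6 mm limit.
- **Clip:** the pad matches the shut position to about 1 px. It stayed shut after the gripper withdrew. The first press ended at only 4 N, so I pressed further and met a hard stop at 24 N.
- **Gripper:** it is clear of everything, with wrist force near zero.
- **Bystanders:** the arm never came near them. I compared each one's patch of the scene picture before and after, but the result is inconclusive. The mean differences of 6–12 grey levels could be shadow or picture noise, and I did not re-measure their positions.

**Measurements that disagreed:** partway through the insertion, some tilt estimates from the wrist view were 10–20° off because I misread the lid's edges. Clearer edges and the scene view settled it. The top camera alone also put the box about 20 mm too low. I relied on the wrist-camera fit, which agreed with the combined fit of all views to about 1 mm.

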